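# Top up a roller flow rack with cartons

### The arm

A 6-joint arm with a two-finger parallel gripper is mounted at the origin on the work surface. World frame = base frame: x ahead of the robot, y to its left, z up, the work surface at z = 0. Lengths are in mm, angles in rad, forces in N, time in s.
With the tool pointing down it reaches from about 325 to 900 mm from the base axis. Payload 3.5 kg.
Tool frame: the origin (TCP) lies midway between the tips of the shut fingers; the grasp point (between the pads) lies 19 mm behind it; x points along the fingers, y is the direction in which the jaws open and shut, and the axes are right-handed (so a half turn about x gives the same grasp; the last joint's range is limited). The gripper opens to 85 mm and grips with 20 to 120 N. Pads are 22 mm wide; open, the fingers measure 114 mm over their backs; the gripper's body (76 mm by 85 mm) begins 54 mm behind the grasp point. The pads swing forward as they close: fully open they stand 13 mm farther back than shut.
Start: joints at [-0.103, 0.276, -0.026, 1.268, 0, 1.467], TCP at [624.997, -0.01, 231.313] pointing down, gripper open.
Joint ranges: [-3.12, 3.12], [-0.85, 1.88], [-1.08, 1.24], [-1.95, 2.15], [-1.57, 1.53], [-3.14, 3.14]. Speed limits (rad/s): [2.57, 2.57, 3.14, 3.14, 3.14, 3.14].

### API

Orientations are given as a rotation vector (axis times angle).
In Python, from workcell import r, eyes, order gives the robot as it stands. The module is installed in compiled form; this text tells all that it offers.
- The arm moves only by the tool carry_out, never from a script. Its argument "deltas" is a list of rows, each an object of numbers: "dx", "dy", "dz": the shift along the tool's x, y, z in mm; "ax", "ay", "az": the turn, a rotation vector about the tool's x, y, z in degrees; "claw": the opening, from -1 (shut) to 1 (fully open). A call has 1 to 20 rows; each row is the pose to reach, as a shift and turn from the pose measured when the call began, along the tool's axes at that moment; what a row does not reach only later rows make up. A row lasts 1/12 s, in which the tool goes at most 41.7 mm and 7.16 degrees, less where a joint would pass 70% of its speed; a pose out of reach is approached as far as the arm can. A call with a gripper value outside its range is refused whole. The fingers move at their own pace and stop on an object; "squeeze" is the grip in N (left out, the last holds). Time passes only in rows, so rows that repeat a pose let the fingers close. It gives the time, the measured TCP pose, the force and the opening at its end, in the units of the state.
- r.read_state(): the state, without advancing time (a new reading comes with each control period).
- eyes.capture(name): name is "scene" or "side" or "wrist"; returns a dict with "img" (480x640x3 uint8, red, green, blue), "vfov" (degrees; the focal length in pixels is half the picture's height over the tangent of half this angle, whatever the lens; pixels are square), "cx", "cy" (the principal point, pixels), "R" (3x3) and "t" (3): a world point X has camera coordinates R X + t. Camera axes: x right, y down, z forward; pixel columns grow to the right and rows downward; lengths in mm; the calibration is good to about 2 mm. A picture is of the moment at which its call begins. There is no depth.
- order.finish_job(): hands the job in, once; it reports no verdict.
Trained networks look in the newest picture that a camera, given by its name, has taken for a name from the list of things; names that differ only in an ending like _2 or _b are one class to them, and where a whole thing is asked for, a point or a joint stands for the part that bears it (a point fixed in the world has none). Each returns a list of dicts, best first, with "conf" (0 to 1); they miss things now and then, are a little off and sometimes report something else, mostly with a low value. They report only what shows in the picture. A call takes as long as a camera call. They do not tell look-alikes from the thing itself.
- eyes.search_frame(thing, camera): "bbox" ([left, top, right, bottom] as shares, 0 to 1, of the picture: columns of its width, rows of its height, round what is visible of it).
- eyes.spot_point(thing, camera): "position" ([row, column] as shares, 0 to 1, of the picture: columns of its width, rows of its height: a listed point, or the origin of a listed thing).
The state is a dict: "time": time; "q": joint angles; "joint_velocities": joint speeds; "tau": joint torques, N m; "ee_pos": TCP position; "eef_rot": TCP orientation; "force": force on the tool from outside, world axes, zero at the start; "moment": the same for the moment, N m; "finger_gap": finger opening in mm.
Only numpy, scipy, OpenCV 4.12 (cv2) and the standard library are available. Lean on these libraries where they do the work, as an engineer would, in place of code of your own. Each camera call takes 0.05 s, during which the arm holds its last target.

### The job

Top up the empty lane of the roller flow rack with the two loose white cartons from its plywood loading shelf: they are too wide to grip, so turn and push each one narrow end first over the shelf's edge into the lane and let it roll down on its own, until one lies against the front stop and the other close behind it, both flat on the rollers. Don't knock a carton over or off the rack or fling it down, and leave the cartons in the full lane and the till roll and the lidded pot on the shelf where they are.

Things in the scene. Friction and masses are not known exactly. Their poses are not given: they have to be found in the camera images.
- rack: Fixed flow rack: plywood loading shelf and two sloping roller lanes. Origin on the table under the middle of the edge between shelf and lanes; x along that edge (across the lanes), y back over the shelf, z up; lanes run down towards -y. Shelf: level, no rim, top 115 mm up, x -180 to 180, y 0 to 410 mm. Lane centre lines at x = -58 and +58 mm; which lane is empty varies.
- open_lane: The empty lane, part of the rack. Origin: middle of its entry at the shelf's edge, 1 mm below the shelf top; axes as the rack's (not tilted). Its free-turning rollers run from there 285 mm towards -y, falling 8 degrees. Side guides 104 mm apart inside stand 22 mm above the rollers; their mouth flares to 109 mm and reaches 20 mm back over the shelf, 21 mm high.
- open_lane_stop (a point): Middle of the inner face of the empty lane's front stop (a plate 33 mm high) at roller height: the bottom end of the roller bed. A carton pushed wholly past the entry edge rolls down to it by itself at about 0.1 m/s; while it still rests on the edge it stays put.
- full_lane: The other lane, the same in every measure, filled by two cartons (stock_front, stock_back).
- carton_1: Loose closed white carton lying flat on the shelf, rigid, 92 x 125 x 50 mm along its x, y, z; 0.2 to 0.4 kg; origin at the middle of its underside. Its y axis belongs along the lane, either end first; it starts up to 52 degrees off. Friction on the shelf about 0.6.
- carton_2: The other loose carton, the same in every way. One of the two lies behind the other as seen from the lanes; either may be the nearer one.
- stock_front: Carton of the same kind lying in the full lane against its front stop; origin at the middle of its underside. Leave it.
- stock_back: Carton of the same kind in the full lane, behind stock_front; origin at the middle of its underside. Leave it.
- till_roll: White paper till roll standing on end near one side edge of the shelf, between the two cartons' places: diameter 57 mm, 57 mm high, light; origin at the middle of its underside. Leave it.
- sauce_pot: Small amber pot with a white lid standing near the other side edge of the shelf: diameter 59 mm, 52 mm high, light; origin at the middle of its underside. Leave it. Roll and pot change sides from start to start.
Not all that is in view belongs to the job. What is shaped like the carton_1 but purple or yellow is not meant. What is shaped like the carton_2 but pink is not meant.

How it is judged (in metres and radians):
At the end, for the whole second after the job is handed in: Both loose cartons rest in the empty lane, lengthwise, flat on its slope (8 degrees, +-4), within 15 mm of its centre line: one's middle at least 210 mm down from the entry (within 10 mm of the front stop), the other's at least 80 mm (within 16 mm of touching the first) (x of carton_1 in the frame of open_lane between -0.015 and 0.015 m and y of carton_1 in the frame of open_lane between -0.235 and -0.08 m and angle between the y axis of each of carton_1, carton_2 and the y axis of open_lane, either way round below 0.26 rad and angle between carton_1's own z axis and vertical between 0.08 and 0.22 rad and linear speed of each of carton_1, carton_2 below 0.02 m/s and x of carton_2 in the frame of open_lane between -0.015 and 0.015 m and y of carton_2 in the frame of open_lane between -0.235 and -0.08 m and angle between carton_2's own z axis and vertical between 0.08 and 0.22 rad and y of any of carton_1, carton_2 in the frame of open_lane below -0.21 m).
It fails at once if a carton of the full lane is shifted by more than 15 mm (distance of any of stock_front, stock_back from where it was at the start of the episode above 0.015 m).
It fails at once if the till roll or the pot is shifted by more than 20 mm or tipped (distance of any of till_roll, sauce_pot from where it was at the start of the episode above 0.02 m or angle between any of till_roll, sauce_pot's own z axis and vertical above 0.5 rad).
It fails at once if a loose carton falls off the rack or is tipped by more than 34 degrees (height (world z) of any of carton_1, carton_2 below 0.06 m or angle between any of carton_1, carton_2's own z axis and vertical above 0.6 rad).
It fails at once if a carton is flung: it moves faster than 0.7 m/s (linear speed of any of carton_1, carton_2 above 0.7 m/s).
It also fails if it takes over 72 s, if anything falls off the work surface, if the arm or the gripper's body presses on something with over 40 N, if the wrist force passes 120 N, or if a joint passes its speed limit or range.

## Working session

There is one attempt and no reset: what is moved stays moved. The work goes in short steps, Python scripts to look and compute and a tool call to move; the robot and the scene stay as the last step left them, time stands still between calls to the robot, and variables do not carry over. Pictures are saved under pics/ and viewed, and the job is handed in when it is done.

Besides the shell and the picture viewer there is one more tool, called by a JSON object that holds its "name" and its "arguments", one argument or row to a line. carry_out: Moves the arm, as the interface text tells. Its arguments: {"type":"object","properties":{"deltas":{"type":"array","items":{"type":"object","properties":{"dx":{"type":"number"},"dy":{"type":"number"},"dz":{"type":"number"},"ax":{"type":"number"},"ay":{"type":"number"},"az":{"type":"number"},"claw":{"type":"number"}}}},"squeeze":{"type":"number"}},"required":["deltas"]}

```bash
mkdir -p pics; cat > h.py <<'E'
import numpy as np,cv2
from workcell import r,eyes,order
from scipy.spatial.transform import Rotation as Rn
def cap(n,f=None):
    c=eyes.capture(n)
    if f: cv2.imwrite('pics/'+f,c['img'][:,:,::-1])
    return c
def K(c):
    f=240/np.tan(np.radians(c['vfov'])/2); return f,c['cx'],c['cy']
def back(c,u,v,z):
    f,cx,cy=K(c); R=np.array(c['R']);t=np.array(c['t'])
    d=R.T@np.array([(u-cx)/f,(v-cy)/f,1]); o=-R.T@t
    return o+d*(z-o[2])/d[2]
def proj(c,X):
    f,cx,cy=K(c); p=np.array(c['R'])@np.array(X)+np.array(c['t']); return cx+f*p[0]/p[2],cy+f*p[1]/p[2]
E
python3 - <<'E'
from h import *
s=r.read_state();print(s['time'],s['ee_pos'],s['eef_rot'],s['force'])
for n in('scene','side','wrist'):
    c=cap(n,n+'0.png');print(n,c['vfov'],c['cx'],c['cy'],(-np.array(c['R']).T@np.array(c['t'])).round())
    for th in('carton_1','till_roll','sauce_pot','open_lane','full_lane','rack'):
        print(th,[(np.round(np.array(d['bbox'])*[640,480,640,480]).astype(int).tolist(),round(d['conf'],2)) for d in eyes.search_frame(th,n)],[(np.round(np.array(d['position'])[::-1]*[640,480]).astype(int).tolist(),round(d['conf'],2)) for d in eyes.spot_point(th,n)])
    print([(np.round(np.array(d['position'])[::-1]*[640,480]).astype(int).tolist(),round(d['conf'],2)) for d in eyes.spot_point('open_lane_stop',n)])
E
```

```text
0.0 [6.24195546e+02 7.41080360e-02 2.30135244e+02] [ 1.20829208  1.21105906 -1.21073899] [ 0.23302038 -0.78225324  0.38591074]
scene 45.72638514000508 315.7667160456581 232.7317382276294 [1020. -687. 1126.]
carton_1 [([312, 206, 355, 270], 0.97), ([382, 132, 433, 178], 0.9), ([165, 261, 228, 327], 0.82), ([311, 122, 341, 151], 0.78), ([356, 163, 406, 218], 0.63)] [([202, 300], 0.96), ([337, 147], 0.9), ([335, 242], 0.61), ([406, 162], 0.57), ([373, 199], 0.56), ([269, 388], 0.23)]
till_roll [([288, 170, 313, 204], 0.81)] [([299, 192], 0.92), ([409, 241], 0.41)]
sauce_pot [([400, 218, 427, 252], 0.83), ([196, 146, 453, 436], 0.7)] [([411, 241], 0.89)]
open_lane [([175, 253, 308, 409], 0.67)] [([279, 273], 0.9), ([300, 195], 0.2)]
full_lane [([222, 274, 357, 438], 0.72)] [([327, 294], 0.82), ([409, 241], 0.16)]
rack [([197, 144, 456, 433], 0.69)] []
[([203, 388], 0.83)]
side 47.04553070259487 318.91902028245636 242.54175983659937 [ -58. -660. 1200.]
carton_1 [([310, 203, 367, 254], 0.97), ([154, 196, 212, 249], 0.79), ([212, 159, 252, 198], 0.78), ([272, 172, 318, 213], 0.74), ([307, 3
[... 255 characters left out ...]
ne [([340, 260, 479, 380], 0.86)] [([363, 282], 0.76)]
full_lane [([374, 230, 501, 342], 0.7), ([341, 258, 476, 381], 0.61)] [([391, 249], 0.58)]
rack [([216, 150, 454, 382], 0.59)] [([373, 286], 0.93)]
[([460, 357], 0.63)]
wrist 65.96340189469133 313.99021902855105 248.07665570009698 [625.  83. 374.]
carton_1 [([32, 371, 123, 473], 0.93), ([128, 141, 364, 377], 0.9), ([160, 1, 347, 94], 0.83)] [([260, 247], 0.89)]
till_roll [([2, 108, 74, 206], 0.57)] [([35, 150], 0.56)]
sauce_pot [([431, 23, 568, 147], 0.71)] [([470, 95], 0.86)]
open_lane [] [([214, 396], 0.75)]
full_lane [([276, 359, 427, 456], 0.68), ([187, 376, 283, 464], 0.36)] [([351, 386], 0.95)]
rack [([0, 2, 531, 407], 0.84)] []
[]
```

View pics/scene0.png

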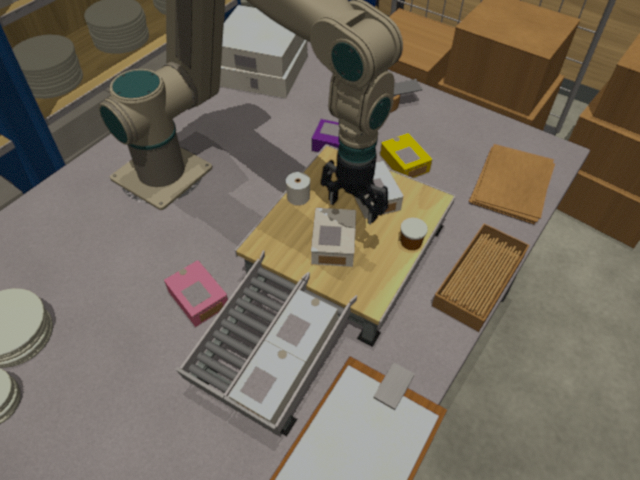

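View pics/side0.png

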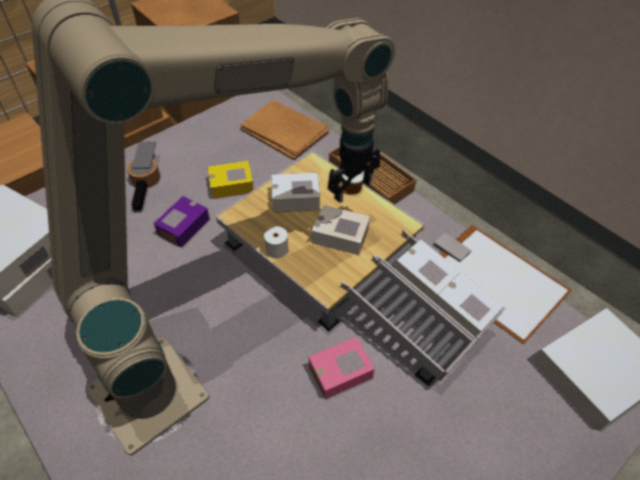

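View pics/wrist0.png

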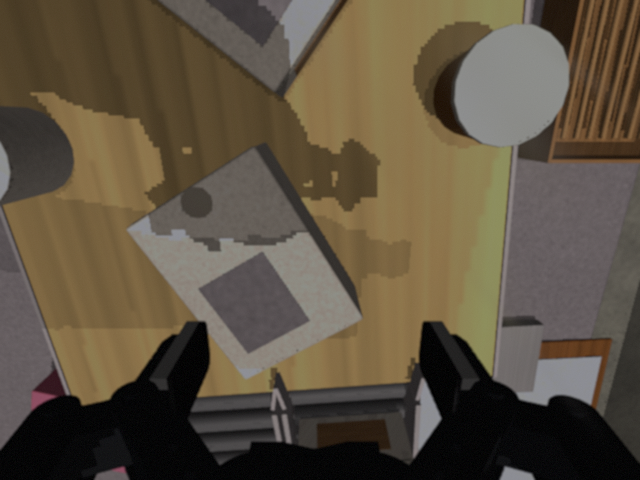

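```bash
python3 - <<'E'
from h import *
for n,(a,b,x,y) in (('scene',(180,130,280,210)),('scene',(160,240,240,180)),('side',(205,140,280,210))):
    im=cv2.imread(f'pics/{n}0.png')[b:b+y,a:a+x]
    cv2.imwrite(f'pics/crop_{n}_{a}.png',cv2.resize(im,None,fx=2.8,fy=2.8,interpolation=cv2.INTER_CUBIC))
print(Rn.from_rotvec(r.read_state()['eef_rot']).as_matrix().round(2))
E
```

```text
[[-0.  1.  0.]
 [-0.  0. -1.]
 [-1. -0.  0.]]
```

View pics/crop_scene_180.png

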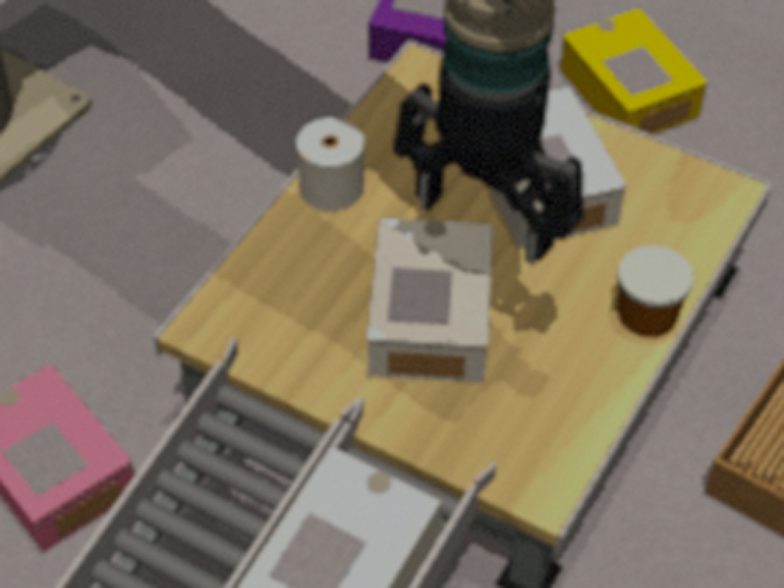

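View pics/crop_scene_160.png

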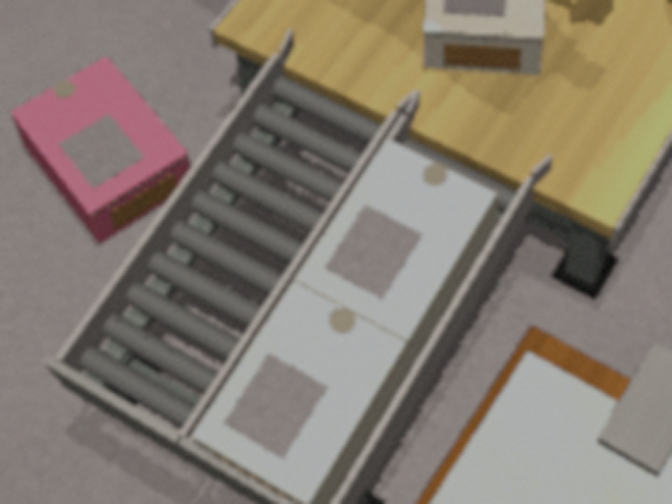

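View pics/crop_side_205.png

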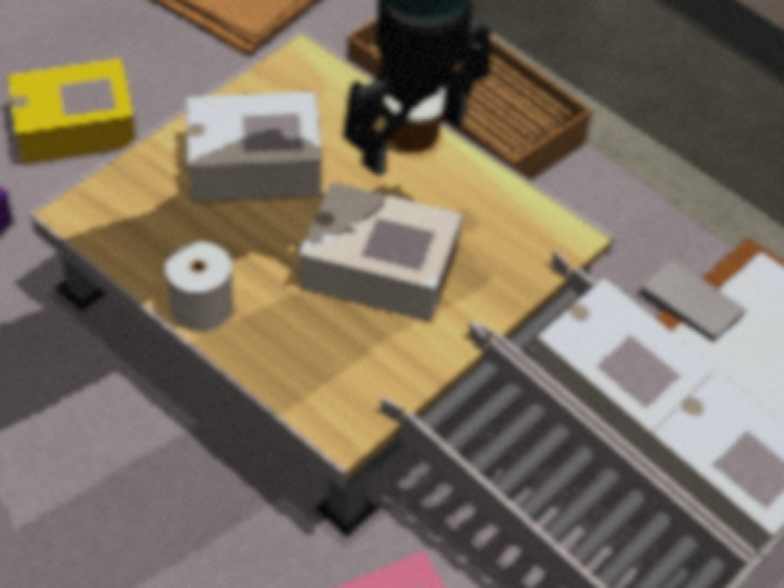

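```bash
cat >> h.py <<'E'
from scipy.optimize import least_squares
def fit(obs,pts_of,x0):
    # obs: list (cam, (u,v), localpoint)
    def res(p):
        c,s=np.cos(p[2]),np.sin(p[2]); o=[]
        for cam,uv,L in obs:
            X=[p[0]+c*L[0]-s*L[1],p[1]+s*L[0]+c*L[1],L[2]]
            o+=list(np.array(proj(cam,X))-uv)
        return np.array(o)
    s=least_squares(res,x0,loss='soft_l1'); return s.x,res(s.x).reshape(-1,2)
E
python3 - <<'E'
from h import *
import pickle
C={n:cap(n) for n in('scene','side','wrist')}
pickle.dump(C,open('C0.pkl','wb'))
S=[(-180,0,115),(180,0,115),(180,410,115),(-180,410,115)]
A=[(237.1,250.7),(378.9,322.9),(454.3,196.1),(326.4,145)];B=[(329.3,309.6),(422.9,225.7),(312.9,153.6),(217.9,216.8)]
obs=[(C['scene'],np.array(a),L) for a,L in zip(A,S)]+[(C['side'],np.array(a),L) for a,L in zip(B,S)]
p,e=fit(obs,None,[600,-50,0.]);print('rack',p,e.round(1).tolist())
T=[(46,62.5,165),(-46,62.5,165),(-46,-62.5,165),(46,-62.5,165)]
k=lambda P,a,b:[np.array([u/2.8+a,v/2.8+b]) for u,v in P]
for n,P in (('scene',k([(380,222),(492,225),(488,348),(370,345)],180,130)),('side',k([(330,185),(462,212),(437,290),(303,252)],205,140)),('side',k([(187,97),(318,92),(322,155),(190,163)],205,140)),('wrist',[(263,143),(128,230),(248,377),(360,318)])):
    print(n,[back(C[n],*q,165)[:2].round().tolist() for q in P])
for n,q,z in (('scene',(299,192+0),115),('scene',(411,241),115),('side',(278,251),115),('side',(353,191),115)): print(n,back(C[n],*q,z).round())
for n,u,v in (('wrist',510,85),): print(back(C[n],u,v,167).round())
E
```

```text
rack [ 5.97831523e+02 -1.38659397e+02  8.37426611e-02] [[-2.2, -0.1], [-0.3, -1.4], [-0.2, -0.7], [-0.4, -0.2], [0.5, -1.1], [2.0, -0.2], [0.9, -1.8], [0.1, -0.6]]
scene [[520.0, 16.0], [596.0, 66.0], [662.0, -41.0], [587.0, -90.0]]
side [[588.0, 67.0], [657.0, -36.0], [577.0, -87.0], [517.0, 21.0]]
side [[560.0, 244.0], [660.0, 168.0], [608.0, 101.0], [508.0, 173.0]]
wrist [[597.0, 72.0], [515.0, 23.0], [580.0, -81.0], [654.0, -36.0]]
scene [428.  75. 115.]
scene [727.  99. 115.]
side [432.  59. 115.]
side [720.  91. 115.]
[725. 101. 167.]
```

```bash
cat > ov.py <<'E'
from h import *
def rk(rack,x,y,z):
    c,s=np.cos(rack[2]),np.sin(rack[2]); return [rack[0]+c*x-s*y,rack[1]+s*x+c*y,z]
def line(im,c,P,col):
    q=[proj(c,p) for p in P]
    for a,b in zip(q[:-1],q[1:]):
        cv2.line(im,tuple(int(round(k*16)) for k in a),tuple(int(round(k*16)) for k in b),col,1,cv2.LINE_AA,4)
def drawrack(im,c,rack):
    line(im,c,[rk(rack,x,y,115) for x,y in((-180,0),(180,0),(180,410),(-180,410),(-180,0))],(0,0,255))
    t=np.tan(np.radians(8))
    for xc in(-58,58):
        for dx in(-52,52):
            line(im,c,[rk(rack,xc+dx,20,136),rk(rack,xc+dx,0,136),rk(rack,xc+dx,-282,136-282*t)],(0,255,0))
        line(im,c,[rk(rack,xc+dx,-282,114-282*t+33) for dx in(-52,52)],(0,255,0))
def drawcart(im,c,p,col=(255,0,255)):
    cc,s=np.cos(p[2]),np.sin(p[2])
    for z in(115,165):
        line(im,c,[[p[0]+cc*a-s*b,p[1]+s*a+cc*b,z] for a,b in((46,62.5),(-46,62.5),(-46,-62.5),(46,-62.5),(46,62.5))],col)
def drawcyl(im,c,x,y,r0,h,col=(255,255,0)):
    for z in (115,115+h):
        line(im,c,[[x+r0*np.cos(a),y+r0*np.sin(a),z] for a in np.linspace(0,6.3,30)],col)
E
python3 - <<'E'
from ov import *
import pickle
C=pickle.load(open('C0.pkl','rb'))
k=lambda P,a,b:[np.array([u/2.8+a,v/2.8+b]) for u,v in P]
T=[(46,62.5,165),(-46,62.5,165),(-46,-62.5,165),(46,-62.5,165)]
o=[]
for n,P,T0 in (('scene',k([(492,225),(380,222),(370,345),(488,348)],180,130),T),('side',k([(330,185),(303,252),(437,290),(462,212)],205,140),T),('wrist',[(263,143),(128,230),(248,377),(360,318)],T)):
    o+=[(C[n],np.array(q),L) for q,L in zip(P,T0)]
c1,e=fit(o,None,[587,-8,.5]);print(c1,np.degrees(c1[2]),e.round(1).tolist())
o=[(C['side'],q,L) for q,L in zip(k([(318,92),(187,97),(190,163),(322,155)],205,140),[T[0],T[1],T[2],T[3]])]
for order_ in ([0,1,2,3],):
    pass
# side list: back-left(187,97)=(560,244); (318,92)=(660,168); (322,155)=(608,101); (190,163)=(508,173)
o=[(C['side'],q,L) for q,L in zip(k([(187,97),(190,163),(322,155),(318,92)],205,140),T)]
o.append((C['scene'],np.array([622/2.8+180,187/2.8+130]),T[3]))
c2,e=fit(o,None,[584,171,.9]);print(c2,np.degrees(c2[2]),e.round(1).tolist())
rack=[597.8,-138.7,.0837]
for n in('scene','side','wrist'):
    im=cv2.cvtColor(C[n]['img'],cv2.COLOR_RGB2BGR)
    drawrack(im,C[n],rack);drawcart(im,C[n],c1);drawcart(im,C[n],c2);drawcyl(im,C[n],432,65,28.5,57);drawcyl(im,C[n],724,97,29.5,52)
    if n!='wrist': im=cv2.resize(im[120:440,150:510],None,fx=1.85,fy=1.85,interpolation=cv2.INTER_CUBIC)
    cv2.imwrite(f'pics/ov_{n}.png',im)
E
```

```text
[ 5.86934977e+02 -6.00526418e+00  5.39757527e-01] 30.92582828090694 [[0.5, -1.8], [0.1, -3.0], [-0.8, -3.7], [0.1, -2.1], [0.7, -2.0], [-1.2, -0.3], [-0.4, -1.4], [0.5, -0.1], [-4.4, 1.6], [0.2, -1.9], [0.2, 2.6], [7.2, 0.3]]
[582.89807828 169.77867956   0.90960604] 52.116587199599444 [[0.6, -0.3], [-0.6, 0.6], [0.3, 1.9], [0.0, 0.0], [0.8, -1.2]]
```

View pics/ov_scene.png

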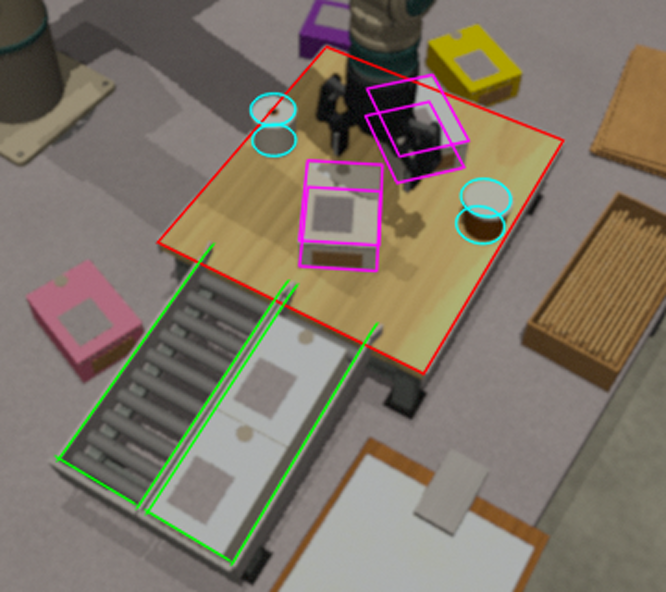

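View pics/ov_side.png

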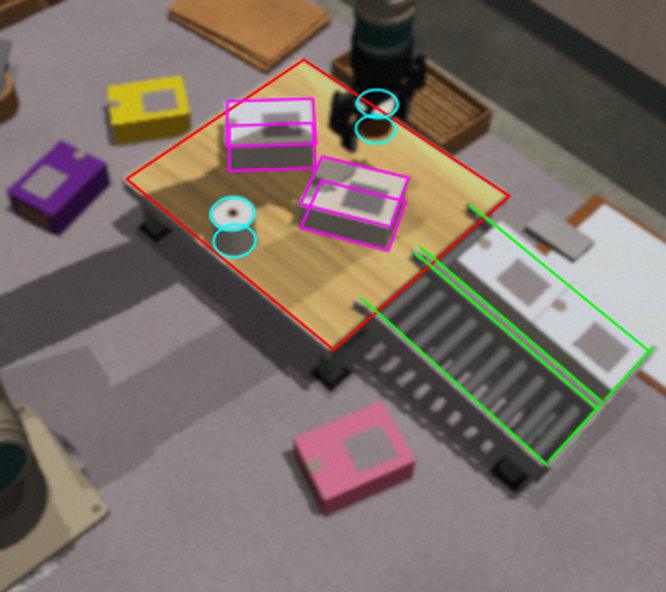

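View pics/ov_wrist.png

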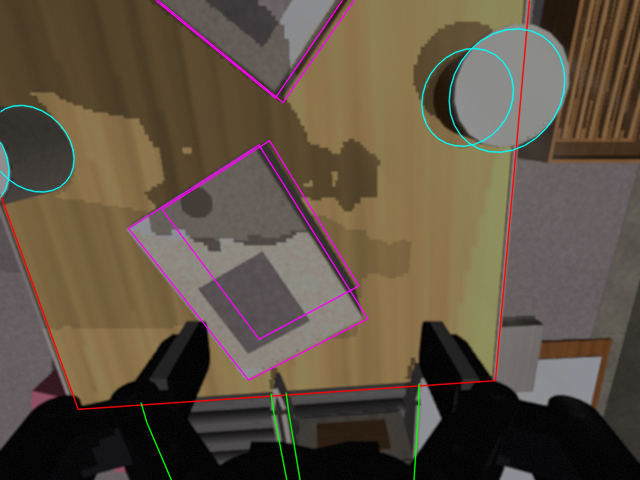

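{"name": "carry_out", "arguments": {
  "deltas": [
    {"dy": 5, "dz": -7, "ax": 7, "claw": 0.4},
    {"dy": 10, "dz": -14, "ax": 14, "claw": 0.4},
    {"dy": 15, "dz": -21, "ax": 21, "claw": 0.4},
    {"dy": 21, "dz": -29, "ax": 28, "claw": 0.4},
    {"dy": 21, "dz": -29, "ax": 35, "claw": 0.4},
    {"dy": 21, "dz": -29, "ax": 42, "claw": 0.4},
    {"dy": 21, "dz": -29, "ax": 49, "claw": 0.4},
    {"dy": 21, "dz": -29, "ax": 56, "claw": 0.4},
    {"dy": 21, "dz": -29, "ax": 60, "claw": 0.4},
    {"dy": 21, "dz": -29, "ax": 60, "claw": 0.4},
    {"dy": 21, "dz": -29, "ax": 60, "claw": 0.4}
  ]
}}

```text
invalid input at $.deltas[0]: expected keys dx, dy, dz, ax, ay, az, claw
```

```bash
cat > see.py <<'E'
import sys
from ov import *
def see(name,tag,carts=(),rack=[597.8,-138.7,.0837],zoom=True):
    c=cap(name);im=cv2.cvtColor(c['img'],cv2.COLOR_RGB2BGR)
    drawrack(im,c,rack)
    for p in carts: drawcart(im,c,p)
    drawcyl(im,c,432,65,28.5,57);drawcyl(im,c,724,97,29.5,52)
    if name!='wrist' and zoom: im=cv2.resize(im[120:440,150:510],None,fx=1.85,fy=1.85,interpolation=cv2.INTER_CUBIC)
    cv2.imwrite(f'pics/{tag}_{name}.png',im);return c
def st():
    s=r.read_state();M=Rn.from_rotvec(s['eef_rot']).as_matrix()
    print('t',round(s['time'],2),'p',s['ee_pos'].round(1) if hasattr(s['ee_pos'],'round') else s['ee_pos'],'zdir',M[:,2].round(3),'xdir',M[:,0].round(3),'F',np.round(s['force'],1),'gap',round(float(s['finger_gap']),1),'q6',round(s['q'][5],2))
    return s
E
python3 - <<'E'
from see import *
st(); see('wrist','a1',[[586.9,-6,.53],[582.9,169.8,.91]])
E
```

```text
t 2.25 p [625.   -0.  231.3] zdir [ 0. -1.  0.] xdir [-0. -0. -1.] F [ 0.3  0.  -0.6] gap 85.3 q6 1.47
```

View pics/a1_wrist.png

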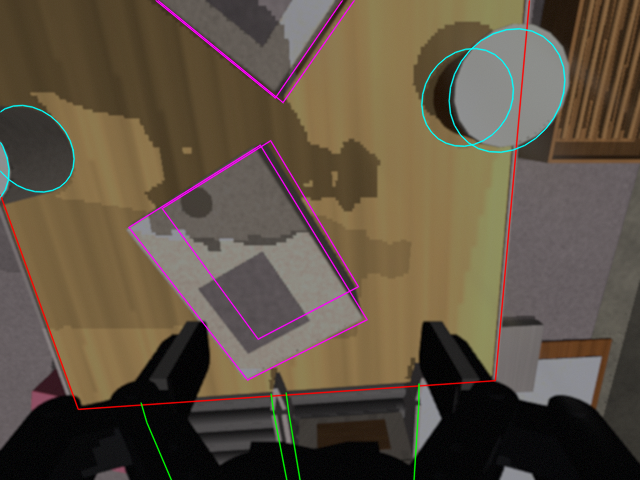

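{"name": "carry_out", "arguments": {
  "deltas": [
    {"dx": 0, "dy": 5, "dz": -7, "ax": 7, "ay": 0, "az": 0, "claw": 0.4},
    {"dx": 0, "dy": 10, "dz": -14, "ax": 14, "ay": 0, "az": 0, "claw": 0.4},
    {"dx": 0, "dy": 15, "dz": -21, "ax": 21, "ay": 0, "az": 0, "claw": 0.4},
    {"dx": 0, "dy": 21, "dz": -29, "ax": 28, "ay": 0, "az": 0, "claw": 0.4},
    {"dx": 0, "dy": 21, "dz": -29, "ax": 35, "ay": 0, "az": 0, "claw": 0.4},
    {"dx": 0, "dy": 21, "dz": -29, "ax": 42, "ay": 0, "az": 0, "claw": 0.4},
    {"dx": 0, "dy": 21, "dz": -29, "ax": 49, "ay": 0, "az": 0, "claw": 0.4},
    {"dx": 0, "dy": 21, "dz": -29, "ax": 56, "ay": 0, "az": 0, "claw": 0.4},
    {"dx": 0, "dy": 21, "dz": -29, "ax": 60, "ay": 0, "az": 0, "claw": 0.4},
    {"dx": 0, "dy": 21, "dz": -29, "ax": 60, "ay": 0, "az": 0, "claw": 0.4},
    {"dx": 0, "dy": 21, "dz": -29, "ax": 60, "ay": 0, "az": 0, "claw": 0.4}
  ]
}}

```text
time: 3.22
ee_pos: [646.0, 29.0, 231.3]
eef_rot: [1.926, 0.518, -1.926]
force: [-1.3, -0.0, -0.0]
finger_gap: 59.5
```

```bash
python3 - <<'E'
from see import *
st(); see('wrist','a2',[[586.9,-6,.53],[582.9,169.8,.91]])
E
```

```text
t 3.22 p [646.   29.  231.3] zdir [-0.865 -0.502  0.   ] xdir [-0. -0. -1.] F [-1.3 -0.  -0. ] gap 59.5 q6 2.56
```

View pics/a2_wrist.png

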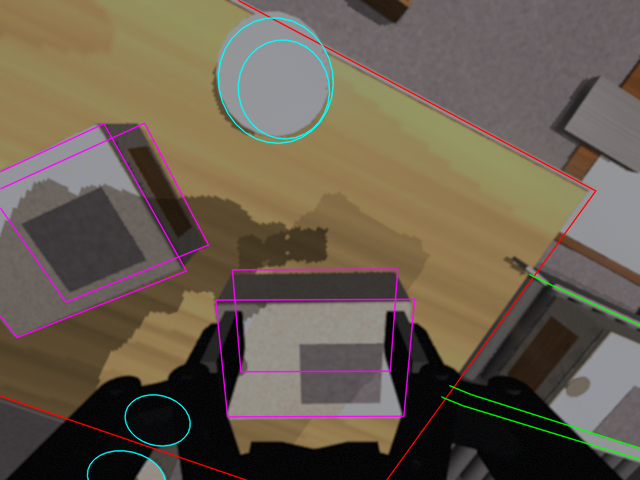

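```bash
python3 - <<'E'
from see import *
c=cap('wrist'); s=r.read_state()
for z in (231,165,125): print(proj(c,[646,29,z]))
E
```

```text
(np.float64(313.7689267587402), np.float64(321.2189564767749))
(np.float64(313.8920998351197), np.float64(265.6242221291449))
(np.float64(313.9382754806837), np.float64(244.78263219794945))
```

{"name": "carry_out", "arguments": {
  "deltas": [
    {"dx": 30, "dy": 0, "dz": 0, "ax": 0, "ay": 0, "az": 0, "claw": 0.4},
    {"dx": 60, "dy": 0, "dz": 0, "ax": 0, "ay": 0, "az": 0, "claw": 0.4},
    {"dx": 85, "dy": 0, "dz": 0, "ax": 0, "ay": 0, "az": 0, "claw": 0.4},
    {"dx": 100, "dy": 0, "dz": 0, "ax": 0, "ay": 0, "az": 0, "claw": 0.4},
    {"dx": 108, "dy": 0, "dz": 0, "ax": 0, "ay": 0, "az": 0, "claw": 0.4},
    {"dx": 108, "dy": 0, "dz": 0, "ax": 0, "ay": 0, "az": 0, "claw": 0.4}
  ]
}}

```text
time: 3.82
ee_pos: [644.2, 29.0, 120.9]
eef_rot: [1.922, 0.52, -1.93]
force: [-0.6, 0.1, -0.7]
finger_gap: 59.7
```

```bash
python3 - <<'E'
from see import *
st(); see('wrist','a3',[[586.9,-6,.53]]);see('scene','a3')
E
```

```text
t 3.82 p [644.2  29.  120.9] zdir [-0.865 -0.502  0.004] xdir [-0.004  0.    -1.   ] F [-0.6  0.1 -0.7] gap 59.7 q6 2.56
```

View pics/a3_wrist.png

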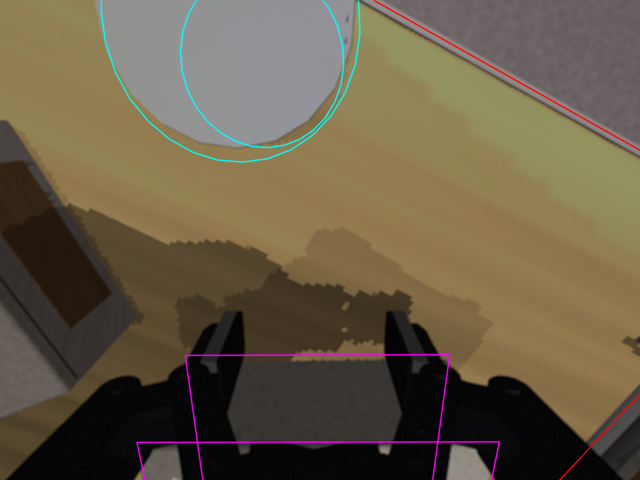

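View pics/a3_scene.png

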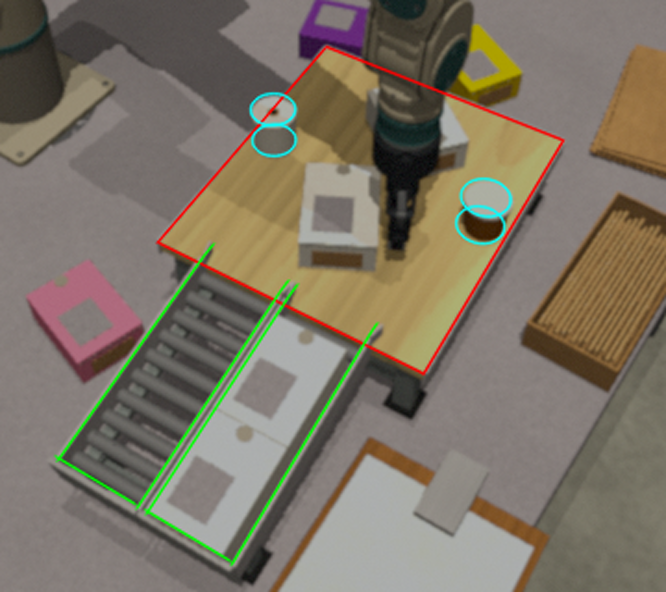

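```bash
cat > plan.py <<'E'
from see import *
RK=np.array([597.8,-138.7,.0837])
def w2r(x,y):
    c,s=np.cos(RK[2]),np.sin(RK[2]);d=np.array([x,y])-RK[:2];return np.array([c*d[0]+s*d[1],-s*d[0]+c*d[1]])
def r2w(x,y): return np.array(rk(RK,x,y,0)[:2])
def rows(poses,dxs=None):
    """poses: list of (TCP xy world, world heading angle of tool z rad). prints deltas"""
    s=r.read_state();M=Rn.from_rotvec(s['eef_rot']).as_matrix();p=np.array(s['ee_pos'])
    a0=np.arctan2(M[1,2],M[0,2]); out=[]
    for xy,a in poses:
        d=M.T@np.array([xy[0]-p[0],xy[1]-p[1],0])
        da=(a-a0+np.pi)%(2*np.pi)-np.pi
        out.append((round(d[1],1),round(d[2],1),round(-np.degrees(da),1)))
    return out
def arc(c0,y0,c1,y1,n):
    """carton centre c0->c1 (rack), yaw rack y0->y1, const curvature along rigid rotation"""
    c0=np.array(c0,float);c1=np.array(c1,float);th=y1-y0
    # centre of rotation
    m=(c0+c1)/2;d=c1-c0;perp=np.array([-d[1],d[0]]);cen=m+perp/(2*np.tan(th/2))
    out=[]
    for i in range(1,n+1):
        a=th*i/n;R=np.array([[np.cos(a),-np.sin(a)],[np.sin(a),np.cos(a)]])
        out.append((cen+R@(c0-cen),y0+a))
    return out,cen
E
python3 - <<'E'
from plan import *
c=np.array([586.9,-6]);cr=w2r(*c);y0=np.radians(30.1)-RK[2];print(cr,np.degrees(y0))
y1=np.radians(-1)
m=(y0+y1)/2; dx=-58-cr[0]; c1=[-58,cr[1]+dx*np.tan(m)]
path,cen=arc(cr,y0,c1,y1,16);print('target',c1,'cor',cen)
P=[]
d=57
a=y0+RK[2]; P+=[(c+np.array([np.cos(a),np.sin(a)])*k,a+np.pi) for k in(62,58)]
for q,yy in path:
    w=r2w(*q);a=yy+RK[2];P.append((w+d*np.array([np.cos(a),np.sin(a)]),a+np.pi))
for z in rows(P):print(z)
E
```

```text
[  0.23218458 133.1467089 ] 25.304343254755015
target [-58, np.float64(120.60733813584085)] cor [-55.71557613 251.48189387]
(np.float64(0.3), np.float64(7.1), np.float64(0.0))
(np.float64(0.3), np.float64(11.1), np.float64(0.0))
(np.float64(1.9), np.float64(15.9), np.float64(1.7))
(np.float64(3.4), np.float64(19.7), np.float64(3.3))
(np.float64(4.7), np.float64(23.6), np.float64(4.9))
(np.float64(6.0), np.float64(27.5), np.float64(6.6))
(np.float64(7.1), np.float64(31.4), np.float64(8.2))
(np.float64(8.1), np.float64(35.4), np.float64(9.9))
(np.float64(9.0), np.float64(39.4), np.float64(11.5))
(np.float64(9.8), np.float64(43.4), np.float64(13.2))
(np.float64(10.5), np.float64(47.5), np.float64(14.8))
(np.float64(11.1), np.float64(51.5), np.float64(16.4))
(np.float64(11.5), np.float64(55.6), np.float64(18.1))
(np.float64(11.9), np.float64(59.7), np.float64(19.7))
(np.float64(12.1), np.float64(63.8), np.float64(21.4))
(np.float64(12.2), np.float64(67.9), np.float64(23.0))
(np.float64(12.1), np.float64(72.0), np.float64(24.7))
(np.float64(12.0), np.float64(76.1), np.float64(26.3))
```

{"name": "carry_out", "arguments": {
  "deltas": [
    {"dx": 0, "dy": 0.3, "dz": 7, "ax": 0, "ay": 0, "az": 0, "claw": 0.4},
    {"dx": 0, "dy": 0.3, "dz": 11, "ax": 0, "ay": 0, "az": 0, "claw": 0.4},
    {"dx": 0, "dy": 1.9, "dz": 15.9, "ax": 1.7, "ay": 0, "az": 0, "claw": 0.4},
    {"dx": 0, "dy": 3.4, "dz": 19.7, "ax": 3.3, "ay": 0, "az": 0, "claw": 0.4},
    {"dx": 0, "dy": 4.7, "dz": 23.6, "ax": 4.9, "ay": 0, "az": 0, "claw": 0.4},
    {"dx": 0, "dy": 6, "dz": 27.5, "ax": 6.6, "ay": 0, "az": 0, "claw": 0.4},
    {"dx": 0, "dy": 7.1, "dz": 31.4, "ax": 8.2, "ay": 0, "az": 0, "claw": 0.4},
    {"dx": 0, "dy": 8.1, "dz": 35.4, "ax": 9.9, "ay": 0, "az": 0, "claw": 0.4},
    {"dx": 0, "dy": 9, "dz": 39.4, "ax": 11.5, "ay": 0, "az": 0, "claw": 0.4},
    {"dx": 0, "dy": 9.8, "dz": 43.4, "ax": 13.2, "ay": 0, "az": 0, "claw": 0.4}
  ]
}}

```text
time: 4.75
ee_pos: [613.8, -1.6, 124.0]
eef_rot: [2.066, 0.303, -2.063]
force: [3.5, 0.5, 2.0]
finger_gap: 59.7
```

```bash
python3 - <<'E'
from see import *
st(); see('side','a4');see('scene','a4')
E
```

```text
t 4.75 p [613.8  -1.6 124. ] zdir [-0.958 -0.288 -0.001] xdir [ 0.001 -0.    -1.   ] F [3.5 0.5 2. ] gap 59.7 q6 2.74
```

View pics/a4_side.png

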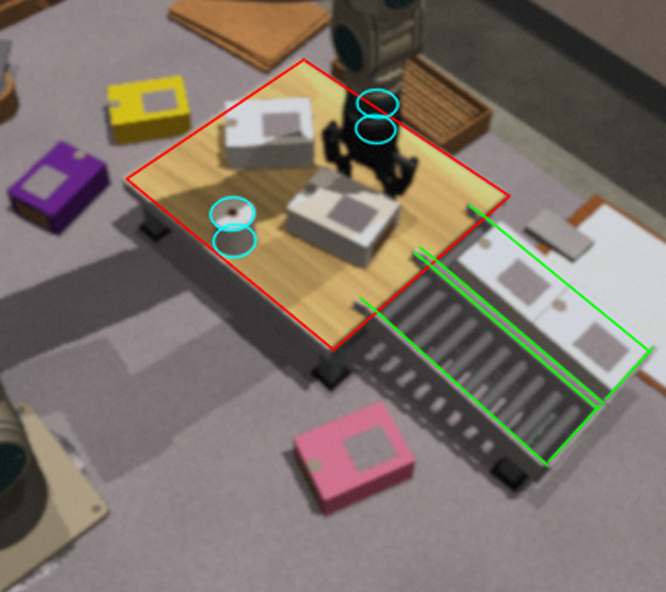

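View pics/a4_scene.png

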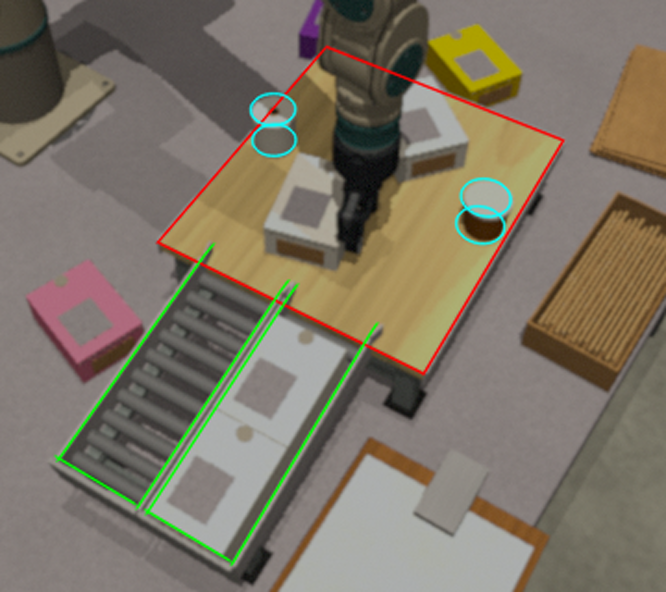

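```bash
python3 - <<'E'
from plan import *
s=r.read_state();M=Rn.from_rotvec(s['eef_rot']).as_matrix();zd=M[:2,2]
c=s['ee_pos'][:2]+57*zd;a=np.arctan2(-zd[1],-zd[0]);cr=w2r(*c);y0=a-RK[2];print(cr,np.degrees(y0))
y1=0
m=(y0+y1)/2; dx=-59-cr[0]; c1=[-59,cr[1]+dx*np.tan(m)]
path,cen=arc(cr,y0,c1,y1,9);print('target',c1,'cor',cen)
P=[]
for q,yy in path:
    w=r2w(*q);a=yy+RK[2];P.append((w+57*np.array([np.cos(a),np.sin(a)]),a+np.pi))
for z in rows(P):print(*z)
E
```

```text
[-29.28805514 123.28188606] 11.993171102622707
target [-59, np.float64(120.16082500204708)] cor [-59.         263.14756453]
1.3 3.3 1.3
2.5 6.7 2.7
3.6 10.1 4.0
4.7 13.5 5.3
5.6 17.0 6.7
6.5 20.4 8.0
7.3 23.9 9.3
8.1 27.4 10.7
8.7 31.0 12.0
```

{"name": "carry_out", "arguments": {
  "deltas": [
    {"dx": 2, "dy": 1.3, "dz": 3.3, "ax": 1.3, "ay": 0, "az": 0, "claw": 0.4},
    {"dx": 2, "dy": 2.5, "dz": 6.7, "ax": 2.7, "ay": 0, "az": 0, "claw": 0.4},
    {"dx": 2, "dy": 3.6, "dz": 10.1, "ax": 4, "ay": 0, "az": 0, "claw": 0.4},
    {"dx": 2, "dy": 4.7, "dz": 13.5, "ax": 5.3, "ay": 0, "az": 0, "claw": 0.4},
    {"dx": 2, "dy": 5.6, "dz": 17, "ax": 6.7, "ay": 0, "az": 0, "claw": 0.4},
    {"dx": 2, "dy": 6.5, "dz": 20.4, "ax": 8, "ay": 0, "az": 0, "claw": 0.4},
    {"dx": 2, "dy": 7.3, "dz": 23.9, "ax": 9.3, "ay": 0, "az": 0, "claw": 0.4},
    {"dx": 2, "dy": 8.1, "dz": 27.4, "ax": 10.7, "ay": 0, "az": 0, "claw": 0.4},
    {"dx": 2, "dy": 8.7, "dz": 31, "ax": 12, "ay": 0, "az": 0, "claw": 0.4},
    {"dx": 2, "dy": 8.7, "dz": 31, "ax": 12, "ay": 0, "az": 0, "claw": 0.4},
    {"dx": 2, "dy": 8.7, "dz": 31, "ax": 12, "ay": 0, "az": 0, "claw": 0.4}
  ]
}}

```text
time: 5.77
ee_pos: [584.4, -19.2, 121.3]
eef_rot: [2.176, 0.09, -2.182]
force: [-0.7, -0.0, 0.4]
finger_gap: 59.6
```

```bash
python3 - <<'E'
from plan import *
s=st();M=Rn.from_rotvec(s['eef_rot']).as_matrix();zd=M[:2,2]
c=s['ee_pos'][:2]+57*zd;a=np.arctan2(-zd[1],-zd[0]);print(w2r(*c),np.degrees(a-RK[2]),c,a)
for n in('side','scene'): see(n,'a5',[[c[0],c[1],a]])
E
```

```text
t 5.77 p [584.4 -19.2 121.3] zdir [-0.997 -0.083  0.003] xdir [-0.003 -0.    -1.   ] F [-0.7 -0.   0.4] gap 59.6 q6 2.92
[-60.37003011 120.21777232] -0.029516965167639225 [527.59083047 -23.95015977] 0.08318483177262821
```

View pics/a5_side.png

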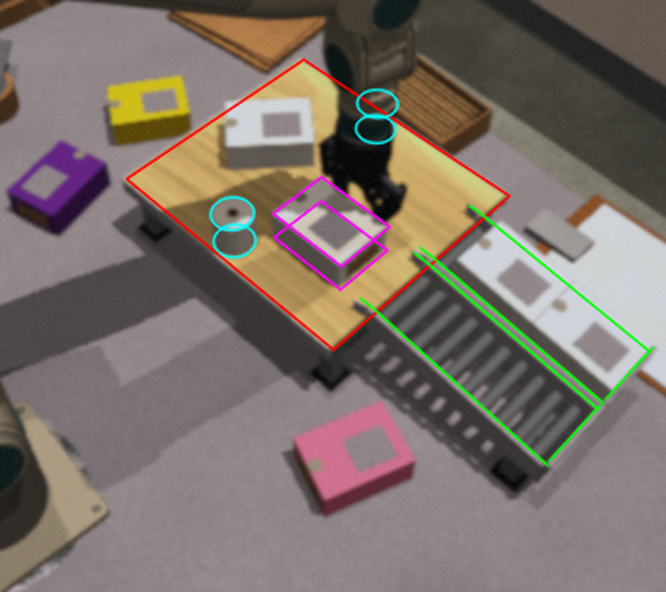

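View pics/a5_scene.png

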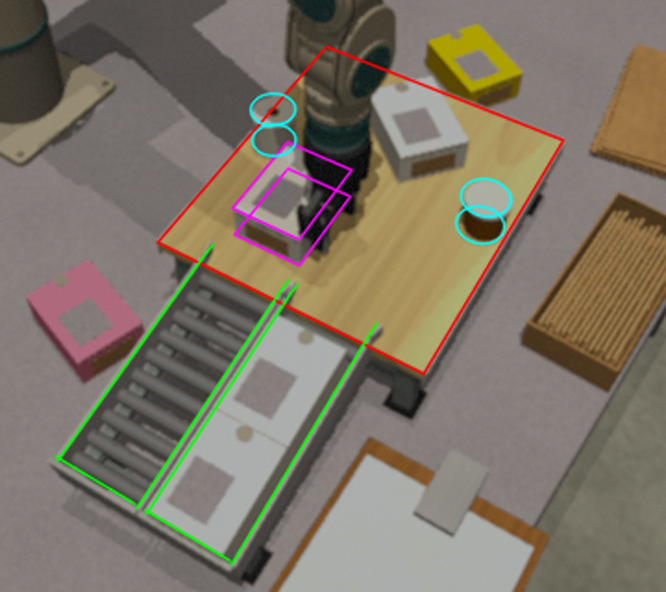

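{"name": "carry_out", "arguments": {
  "deltas": [
    {"dx": 0, "dy": 0, "dz": -12, "ax": 0, "ay": 0, "az": 0, "claw": 0.4},
    {"dx": -30, "dy": 0, "dz": -15, "ax": 0, "ay": 0, "az": 0, "claw": 0.4},
    {"dx": -65, "dy": 0, "dz": -15, "ax": -2, "ay": 0, "az": 0, "claw": 0.4},
    {"dx": -80, "dy": -10, "dz": -10, "ax": -9, "ay": 0, "az": 0, "claw": 0.4},
    {"dx": -80, "dy": -20, "dz": 0, "ax": -16, "ay": 0, "az": 0, "claw": 0.4},
    {"dx": -80, "dy": -30, "dz": 10, "ax": -23, "ay": 0, "az": 0, "claw": 0.4},
    {"dx": -80, "dy": -40, "dz": 20, "ax": -30, "ay": 0, "az": 0, "claw": 0.4},
    {"dx": -80, "dy": -50, "dz": 30, "ax": -37, "ay": 0, "az": 0, "claw": 0.4},
    {"dx": -80, "dy": -60, "dz": 40, "ax": -44, "ay": 0, "az": 0, "claw": 0.4},
    {"dx": -80, "dy": -70, "dz": 48, "ax": -51, "ay": 0, "az": 0, "claw": 0.4},
    {"dx": -80, "dy": -80, "dz": 57, "ax": -58, "ay": 0, "az": 0, "claw": 0.4},
    {"dx": -80, "dy": -86, "dz": 57, "ax": -65, "ay": 0, "az": 0, "claw": 0.4},
    {"dx": -80, "dy": -86, "dz": 57, "ax": -72, "ay": 0, "az": 0, "claw": 0.4},
    {"dx": -80, "dy": -86, "dz": 57, "ax": -79, "ay": 0, "az": 0, "claw": 0.4},
    {"dx": -80, "dy": -86, "dz": 57, "ax": -86, "ay": 0, "az": 0, "claw": 0.4},
    {"dx": -80, "dy": -86, "dz": 57, "ax": -90, "ay": 0, "az": 0, "claw": 0.4},
    {"dx": -80, "dy": -86, "dz": 57, "ax": -90, "ay": 0, "az": 0, "claw": 0.4},
    {"dx": -80, "dy": -86, "dz": 57, "ax": -90, "ay": 0, "az": 0, "claw": 0.4}
  ]
}}

```text
time: 7.37
ee_pos: [520.8, 62.0, 201.3]
eef_rot: [1.147, 1.249, -1.151]
force: [0.1, -0.1, 1.1]
finger_gap: 59.7
```

```bash
python3 - <<'E'
from plan import *
s=st();print(w2r(*s['ee_pos'][:2]))
c=see('wrist','a6',[[527.6,-24,.083],[582.9,169.8,.91]]);print(proj(c,[*s['ee_pos'][:2],165]))
E
```

```text
t 7.37 p [520.8  62.  201.3] zdir [ 0.082 -0.997  0.   ] xdir [-0.003 -0.    -1.   ] F [ 0.1 -0.1  1.1] gap 59.7 q6 1.48
[-59.95033608 206.40175124]
(np.float64(315.18661032006753), np.float64(286.9918025928398))
```

View pics/a6_wrist.png

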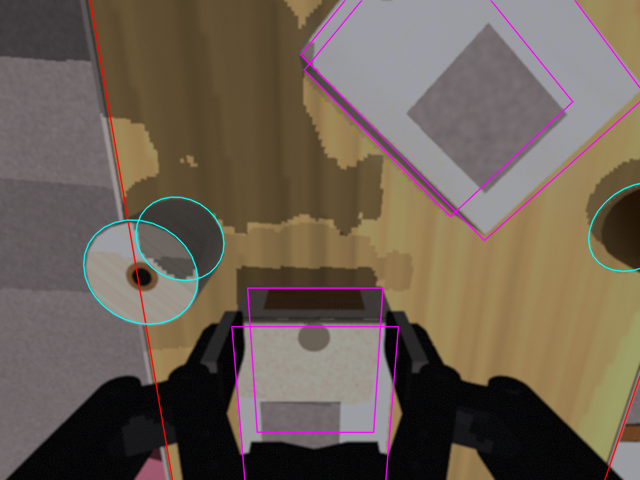

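{"name": "carry_out", "arguments": {
  "deltas": [
    {"dx": 25, "dy": 1, "dz": 0, "ax": 0, "ay": 0, "az": 0, "claw": 0.4},
    {"dx": 50, "dy": 1, "dz": 0, "ax": 0, "ay": 0, "az": 0, "claw": 0.4},
    {"dx": 66, "dy": 1, "dz": 0, "ax": 0, "ay": 0, "az": 0, "claw": 0.4},
    {"dx": 66, "dy": 1, "dz": 4, "ax": 0, "ay": 0, "az": 0, "claw": 0.4},
    {"dx": 66, "dy": 1, "dz": 9, "ax": 0, "ay": 0, "az": 0, "claw": 0.4},
    {"dx": 66, "dy": 1, "dz": 15, "ax": 0, "ay": 0, "az": 0, "claw": 0.4},
    {"dx": 66, "dy": 1, "dz": 22, "ax": 0, "ay": 0, "az": 0, "claw": 0.4},
    {"dx": 66, "dy": 2, "dz": 29, "ax": 0, "ay": 0, "az": 0, "claw": 0.4},
    {"dx": 66, "dy": 2, "dz": 36, "ax": 0, "ay": 0, "az": 0, "claw": 0.4},
    {"dx": 66, "dy": 3, "dz": 43, "ax": 0, "ay": 0, "az": 0, "claw": 0.4},
    {"dx": 66, "dy": 3, "dz": 50, "ax": 0, "ay": 0, "az": 0, "claw": 0.4},
    {"dx": 66, "dy": 3, "dz": 50, "ax": 0, "ay": 0, "az": 0, "claw": 0.4}
  ]
}}

```text
time: 8.42
ee_pos: [528.6, 10.5, 135.9]
eef_rot: [1.148, 1.246, -1.152]
force: [0.1, -0.1, -1.3]
finger_gap: 59.9
```

```bash
python3 - <<'E'
from plan import *
s=st();x,y=w2r(*s['ee_pos'][:2]);print(x,y)
w=r2w(x-2,y-73.5)
for n in('side','scene'): see(n,'a7',[[w[0],w[1],.083]])
E
```

```text
t 8.42 p [528.6  10.5 135.9] zdir [ 0.08  -0.997  0.002] xdir [-0.001 -0.002 -1.   ] F [ 0.1 -0.1 -1.3] gap 59.9 q6 1.39
-56.467476593477514 154.46127445616617
```

View pics/a7_side.png

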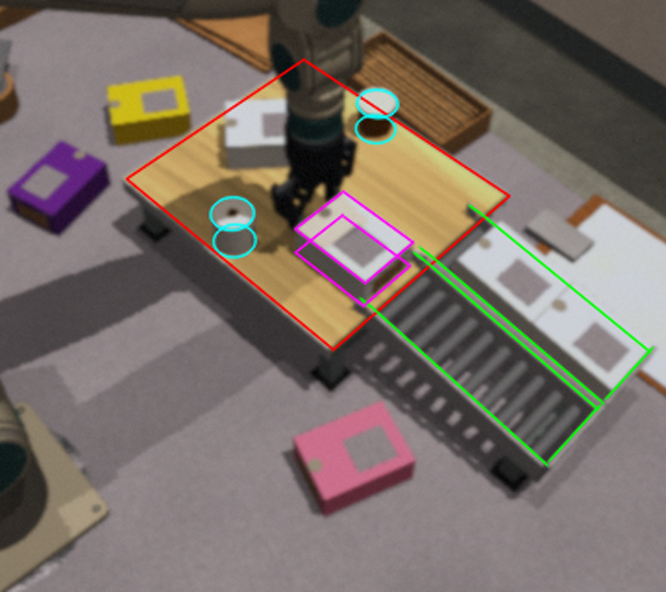

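View pics/a7_scene.png

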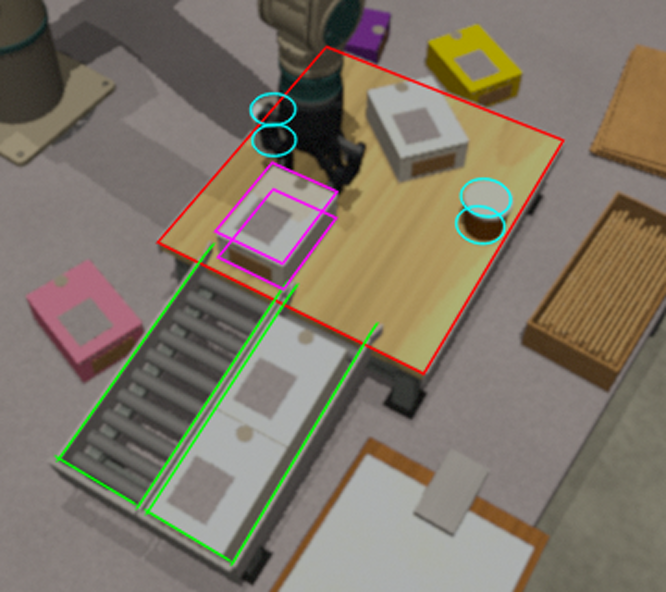

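```bash
python3 - <<'E'
from plan import *
c=cap('scene');im=cv2.cvtColor(c['img'],cv2.COLOR_RGB2BGR)[190:310,220:360]
cv2.imwrite('pics/a8.png',cv2.resize(im,None,fx=5,fy=5,interpolation=cv2.INTER_CUBIC))
for x in(-106,-104,-12,-14): print(x,[(np.array(proj(c,[*r2w(x,18.5),z]))-[220,190])*5 for z in (115,165)])
E
```

```text
-106 [array([234.32588929, 341.44492951]), array([226.61046461, 271.56156517])]
-104 [array([238.07734813, 343.27736138]), array([230.47589327, 273.41468316])]
-12 [array([414.90568633, 429.65066211]), array([412.81791472, 360.83093367])]
-14 [array([410.97075608, 427.72861207]), array([408.75726995, 358.88422749])]
```

View pics/a8.png

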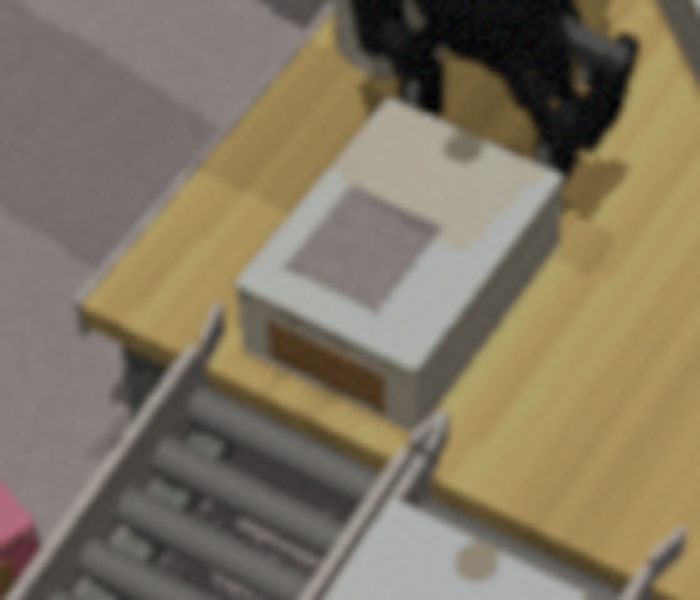

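{"name": "carry_out", "arguments": {
  "deltas": [
    {"dx": 0, "dy": 0, "dz": 6, "ax": 0, "ay": 0, "az": 0, "claw": 0.4},
    {"dx": 0, "dy": 0, "dz": 13, "ax": 0, "ay": 0, "az": 0, "claw": 0.4},
    {"dx": 0, "dy": 0, "dz": 20, "ax": 0, "ay": 0, "az": 0, "claw": 0.4},
    {"dx": 0, "dy": 0, "dz": 28, "ax": 0, "ay": 0, "az": 0, "claw": 0.4},
    {"dx": 0, "dy": 0, "dz": 36, "ax": 0, "ay": 0, "az": 0, "claw": 0.4},
    {"dx": 0, "dy": 0, "dz": 44, "ax": 0, "ay": 0, "az": 0, "claw": 0.4},
    {"dx": 0, "dy": 0, "dz": 52, "ax": 0, "ay": 0, "az": 0, "claw": 0.4},
    {"dx": 0, "dy": 0, "dz": 60, "ax": 0, "ay": 0, "az": 0, "claw": 0.4},
    {"dx": 0, "dy": 0, "dz": 66, "ax": 0, "ay": 0, "az": 0, "claw": 0.4},
    {"dx": 0, "dy": 0, "dz": 66, "ax": 0, "ay": 0, "az": 0, "claw": 0.4}
  ]
}}

```text
time: 9.4
ee_pos: [533.4, -55.9, 135.3]
eef_rot: [1.147, 1.246, -1.154]
force: [-0.6, 0.4, 0.0]
finger_gap: 59.6
```

```bash
python3 - <<'E'
from plan import *
s=st();print(w2r(*s['ee_pos'][:2]))
c=cap('scene');im=cv2.cvtColor(c['img'],cv2.COLOR_RGB2BGR)[190:310,200:340]
cv2.imwrite('pics/a9.png',cv2.resize(im,None,fx=5,fy=5,interpolation=cv2.INTER_CUBIC))
E
```

```text
t 9.4 p [533.4 -55.9 135.3] zdir [ 0.079 -0.997  0.003] xdir [-0.003 -0.003 -1.   ] F [-0.6  0.4  0. ] gap 59.6 q6 1.27
[-57.29261116  87.8715384 ]
```

View pics/a9.png

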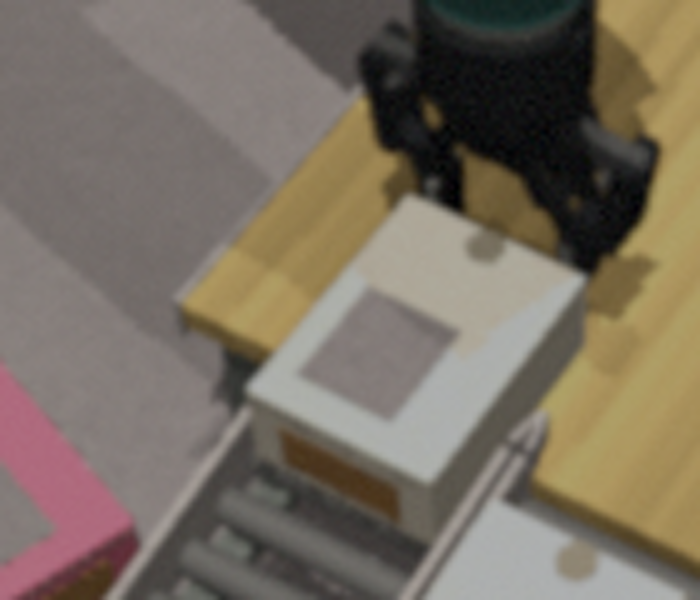

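{"name": "carry_out", "arguments": {
  "deltas": [
    {"dx": 0, "dy": 0, "dz": 6, "ax": 0, "ay": 0, "az": 0, "claw": 0.4},
    {"dx": 0, "dy": 0, "dz": 13, "ax": 0, "ay": 0, "az": 0, "claw": 0.4},
    {"dx": 0, "dy": 0, "dz": 20, "ax": 0, "ay": 0, "az": 0, "claw": 0.4},
    {"dx": 0, "dy": 0, "dz": 28, "ax": 0, "ay": 0, "az": 0, "claw": 0.4},
    {"dx": 0, "dy": 0, "dz": 36, "ax": 0, "ay": 0, "az": 0, "claw": 0.4},
    {"dx": 0, "dy": 0, "dz": 44, "ax": 0, "ay": 0, "az": 0, "claw": 0.4},
    {"dx": 0, "dy": 0, "dz": 52, "ax": 0, "ay": 0, "az": 0, "claw": 0.4},
    {"dx": 0, "dy": 0, "dz": 60, "ax": 0, "ay": 0, "az": 0, "claw": 0.4},
    {"dx": 0, "dy": 0, "dz": 67, "ax": 0, "ay": 0, "az": 0, "claw": 0.4},
    {"dx": 0, "dy": 0, "dz": 73, "ax": 0, "ay": 0, "az": 0, "claw": 0.4},
    {"dx": 0, "dy": 0, "dz": 78, "ax": 0, "ay": 0, "az": 0, "claw": 0.4},
    {"dx": 0, "dy": 0, "dz": 83, "ax": 0, "ay": 0, "az": 0, "claw": 0.4},
    {"dx": 0, "dy": 0, "dz": 88, "ax": 0, "ay": 0, "az": 0, "claw": 0.4},
    {"dx": 0, "dy": 0, "dz": 92, "ax": 0, "ay": 0, "az": 0, "claw": 0.4},
    {"dx": 0, "dy": 0, "dz": 92, "ax": 0, "ay": 0, "az": 0, "claw": 0.4}
  ]
}}

```text
time: 10.7
ee_pos: [540.9, -147.9, 135.7]
eef_rot: [1.147, 1.245, -1.154]
force: [-0.4, -0.4, -0.6]
finger_gap: 60.0
```

```bash
python3 - <<'E'
from plan import *
s=st();print(w2r(*s['ee_pos'][:2]))
see('scene','a10')
E
```

```text
t 10.7 p [ 540.9 -147.9  135.7] zdir [ 0.079 -0.997  0.003] xdir [-0.002 -0.003 -1.   ] F [-0.4 -0.4 -0.6] gap 60.0 q6 1.11
[-57.498254    -4.44762419]
```

View pics/a10_scene.png

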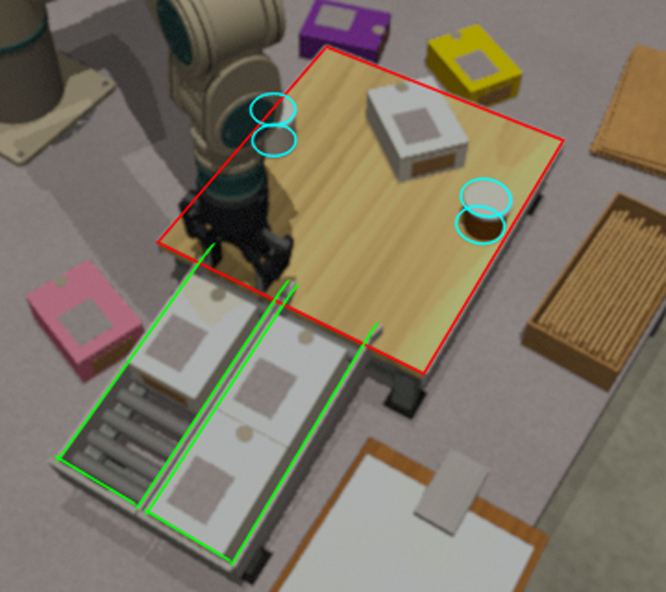

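{"name": "carry_out", "arguments": {
  "deltas": [
    {"dx": -30, "dy": 0, "dz": -10, "ax": 0, "ay": 0, "az": 0, "claw": 0.4},
    {"dx": -65, "dy": 10, "dz": -30, "ax": 0, "ay": 0, "az": 0, "claw": 0.4},
    {"dx": -85, "dy": 30, "dz": -60, "ax": 7, "ay": 0, "az": 0, "claw": 0.4},
    {"dx": -85, "dy": 50, "dz": -95, "ax": 14, "ay": 0, "az": 0, "claw": 0.4},
    {"dx": -85, "dy": 70, "dz": -130, "ax": 21, "ay": 0, "az": 0, "claw": 0.4},
    {"dx": -85, "dy": 80, "dz": -150, "ax": 28, "ay": 0, "az": 0, "claw": 0.4},
    {"dx": -85, "dy": 80, "dz": -160, "ax": 35, "ay": 0, "az": 0, "claw": 0.4},
    {"dx": -85, "dy": 80, "dz": -160, "ax": 40, "ay": 0, "az": 0, "claw": 0.4},
    {"dx": -85, "dy": 80, "dz": -160, "ax": 40, "ay": 0, "az": 0, "claw": 0.4}
  ]
}}

```text
time: 11.5
ee_pos: [607.9, 20.1, 219.8]
eef_rot: [1.644, 0.849, -1.651]
force: [-0.5, -0.1, 0.1]
finger_gap: 59.7
```

```bash
python3 - <<'E'
from plan import *
import pickle
s=st();print(w2r(*s['ee_pos'][:2]))
C={}
for n in('scene','side','wrist'): C[n]=see(n,'a11',[[582.9,169.8,.91]])
pickle.dump(C,open('C1.pkl','wb'))
# raw crops
for n,(a,b) in(('scene',(330,140)),('side',(250,150))):
    im=C[n]['img'][b:b+100,a:a+120,::-1]; cv2.imwrite(f'pics/a11c_{n}.png',cv2.resize(im,None,fx=6,fy=6,interpolation=cv2.INTER_CUBIC))
E
```

```text
t 11.5 p [607.9  20.1 219.8] zdir [-0.579 -0.815  0.004] xdir [-0.003 -0.003 -1.   ] F [-0.5 -0.1  0.1] gap 59.7 q6 2.12
[ 23.34100479 157.3661032 ]
```

View pics/a11_scene.png

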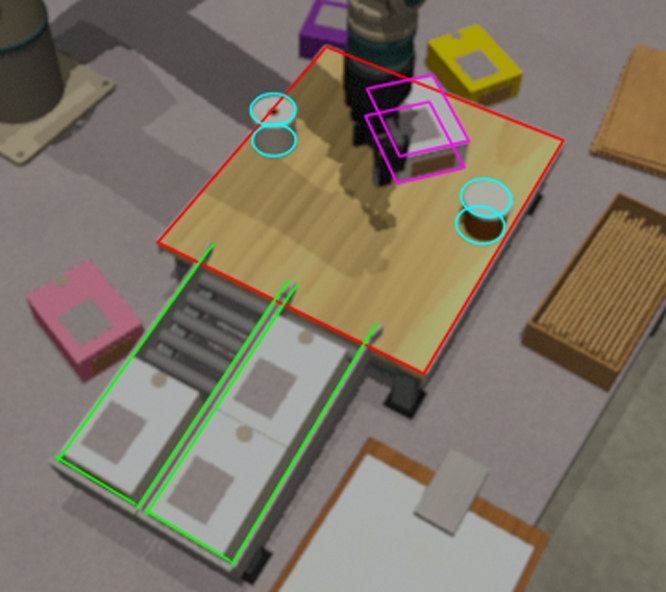

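View pics/a11_wrist.png

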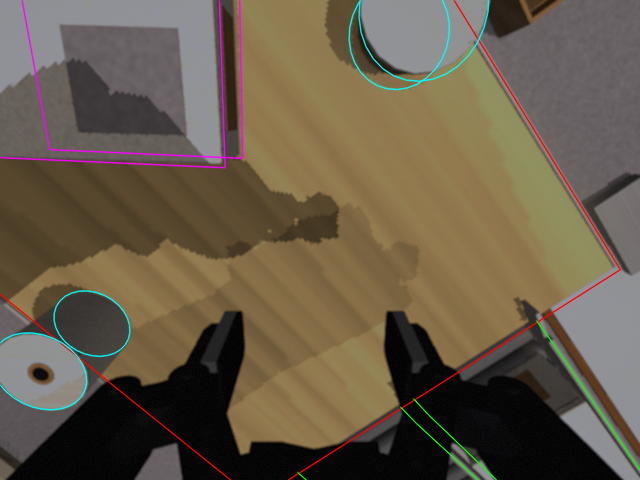

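View pics/a11_side.png

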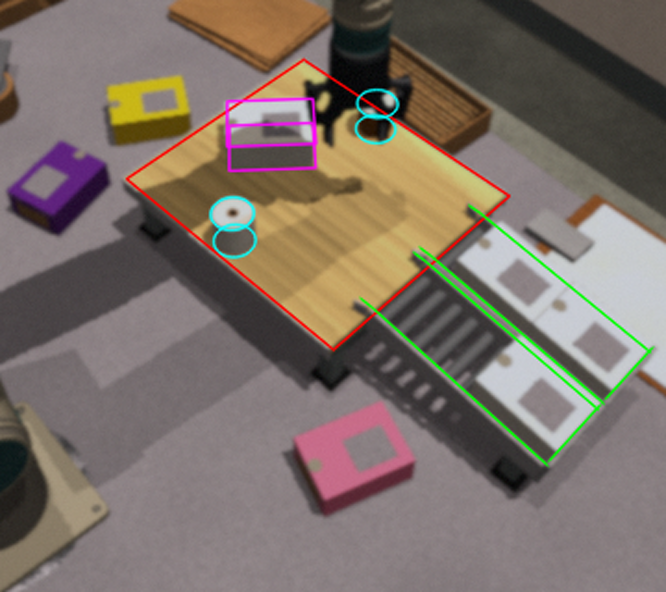

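```bash
python3 - <<'E'
from plan import *
cr=w2r(582.9-1,169.8);y0=np.radians(52.1)-RK[2];print(cr,np.degrees(y0))
roll=w2r(432,65);pot=w2r(724,97);print(roll,pot)
for xe,f in((-58,1.0),(-58,.6),(-58,.3),(-50,.6)):
    m=y0/2*f;dx=xe-cr[0];c1=[xe,cr[1]+dx*np.tan(m)]
    path,cen=arc(cr,y0,c1,0,20)
    dmin=1e9
    for q,yy in path:
        R=np.array([[np.cos(yy),np.sin(yy)],[-np.sin(yy),np.cos(yy)]]);l=R@(roll-q)
        dd=np.hypot(*np.maximum(np.abs(l)-[46,62.5],0))-28.5;dmin=min(dmin,dd)
    print(xe,f,c1,cen,dmin)
P=[]
a=y0+RK[2];P=[(r2w(*cr)+70*np.array([np.cos(a),np.sin(a)]),a+np.pi)]
print(P,rows(P))
E
```

```text
[  9.94697377 308.7492797 ] 47.30434325475501
[-148.18977778  216.84814908] [145.46326223 224.32425045]
-58 1.0 [-58, np.float64(278.99026786624603)] [-58.         371.43940666] 15.68977778037953
-58 0.6 [-58, np.float64(291.5670258715604)] [-43.64211992 377.72778567] 17.34798152825379
-58 0.3 [-58, np.float64(300.2912735740245)] [-33.68234314 382.08990952] 20.401440915992687
-50 0.6 [-50, np.float64(293.590045043107)] [-37.33260051 369.60633423] 25.59810075464138
[(array([624.89996401, 225.03588594]), np.float64(4.050909193878839))] [(np.float64(-105.5), np.float64(-178.3), np.float64(2.6))]
```

{"name": "carry_out", "arguments": {
  "deltas": [
    {"dx": 0, "dy": -15, "dz": -25, "ax": 0, "ay": 0, "az": 0, "claw": 0.4},
    {"dx": 0, "dy": -32, "dz": -55, "ax": 0, "ay": 0, "az": 0, "claw": 0.4},
    {"dx": 0, "dy": -49, "dz": -85, "ax": 1, "ay": 0, "az": 0, "claw": 0.4},
    {"dx": 0, "dy": -66, "dz": -115, "ax": 2, "ay": 0, "az": 0, "claw": 0.4},
    {"dx": 0, "dy": -84, "dz": -145, "ax": 2.6, "ay": 0, "az": 0, "claw": 0.4},
    {"dx": 0, "dy": -98, "dz": -168, "ax": 2.6, "ay": 0, "az": 0, "claw": 0.4},
    {"dx": 0, "dy": -105.5, "dz": -178.5, "ax": 2.6, "ay": 0, "az": 0, "claw": 0.4},
    {"dx": 0, "dy": -105.5, "dz": -178.5, "ax": 2.6, "ay": 0, "az": 0, "claw": 0.4},
    {"dx": 0, "dy": -105.5, "dz": -178.5, "ax": 2.6, "ay": 0, "az": 0, "claw": 0.4}
  ]
}}

```text
time: 12.4
ee_pos: [624.9, 224.7, 219.1]
eef_rot: [1.672, 0.818, -1.681]
force: [0.0, -0.4, 0.2]
finger_gap: 59.9
```

```bash
python3 - <<'E'
from plan import *
s=st();see('wrist','a12',[[581.9,169.8,.909]])
E
```

```text
t 12.4 p [624.9 224.7 219.1] zdir [-0.614 -0.789  0.005] xdir [-0.003 -0.004 -1.   ] F [ 0.  -0.4  0.2] gap 59.9 q6 2.48
```

View pics/a12_wrist.png

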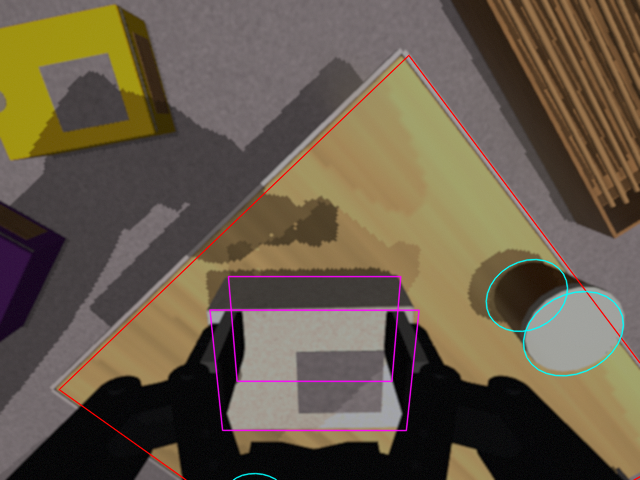

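{"name": "carry_out", "arguments": {
  "deltas": [
    {"dx": 30, "dy": 0, "dz": 0, "ax": 0, "ay": 0, "az": 0, "claw": 0.4},
    {"dx": 60, "dy": 0, "dz": 0, "ax": 0, "ay": 0, "az": 0, "claw": 0.4},
    {"dx": 82, "dy": 0, "dz": 0, "ax": 0, "ay": 0, "az": 0, "claw": 0.4},
    {"dx": 96, "dy": 0, "dz": 0, "ax": 0, "ay": 0, "az": 0, "claw": 0.4},
    {"dx": 96, "dy": 0, "dz": 0, "ax": 0, "ay": 0, "az": 0, "claw": 0.4}
  ]
}}

```text
time: 12.87
ee_pos: [621.6, 220.7, 118.9]
eef_rot: [1.667, 0.817, -1.691]
force: [-0.0, -0.8, -1.7]
finger_gap: 59.4
```

```bash
python3 - <<'E'
from plan import *
s=st()
cr=w2r(581.9,169.8);y0=np.arctan2(.789,.614)-RK[2]
xe=-54;f=.8;m=y0/2*f;c1=[xe,cr[1]+(xe-cr[0])*np.tan(m)]
path,cen=arc(cr,y0,c1,0,22);print(c1,cen)
a=y0+RK[2];P=[(r2w(*cr)+k*np.array([np.cos(a),np.sin(a)]),a+np.pi) for k in(64,58)]
for q,yy in path:
    w=r2w(*q);a=yy+RK[2];P.append((w+57*np.array([np.cos(a),np.sin(a)]),a+np.pi))
for z in rows(P)[:14]:print(*z)
E
```

```text
t 12.87 p [621.6 220.7 118.9] zdir [-0.617 -0.787  0.012] xdir [-0.011 -0.006 -1.   ] F [-0.  -0.8 -1.7] gap 59.4 q6 2.48
[-54, np.float64(286.8232711644053)] [-47.05178011 370.77220399]
-0.0 0.5 -0.2
-0.0 6.5 -0.2
1.8 10.7 2.0
3.5 13.9 4.1
5.1 17.3 6.3
6.6 20.6 8.4
7.9 24.0 10.6
9.1 27.5 12.7
10.2 31.0 14.9
11.1 34.6 17.0
11.9 38.1 19.2
12.6 41.7 21.3
13.1 45.4 23.5
13.5 49.0 25.6
```

{"name": "carry_out", "arguments": {
  "deltas": [
    {"dx": 0, "dy": 0, "dz": 3, "ax": 0, "ay": 0, "az": 0, "claw": 0.4},
    {"dx": 0, "dy": 0, "dz": 6.5, "ax": 0, "ay": 0, "az": 0, "claw": 0.4},
    {"dx": 0, "dy": 1.8, "dz": 10.7, "ax": 2, "ay": 0, "az": 0, "claw": 0.4},
    {"dx": 0, "dy": 3.5, "dz": 13.9, "ax": 4.1, "ay": 0, "az": 0, "claw": 0.4},
    {"dx": 0, "dy": 5.1, "dz": 17.3, "ax": 6.3, "ay": 0, "az": 0, "claw": 0.4},
    {"dx": 0, "dy": 6.6, "dz": 20.6, "ax": 8.4, "ay": 0, "az": 0, "claw": 0.4},
    {"dx": 0, "dy": 7.9, "dz": 24, "ax": 10.6, "ay": 0, "az": 0, "claw": 0.4},
    {"dx": 0, "dy": 9.1, "dz": 27.5, "ax": 12.7, "ay": 0, "az": 0, "claw": 0.4},
    {"dx": 0, "dy": 10.2, "dz": 31, "ax": 14.9, "ay": 0, "az": 0, "claw": 0.4},
    {"dx": 0, "dy": 11.1, "dz": 34.6, "ax": 17, "ay": 0, "az": 0, "claw": 0.4},
    {"dx": 0, "dy": 11.9, "dz": 38.1, "ax": 19.2, "ay": 0, "az": 0, "claw": 0.4},
    {"dx": 0, "dy": 12.6, "dz": 41.7, "ax": 21.3, "ay": 0, "az": 0, "claw": 0.4}
  ]
}}

```text
time: 13.87
ee_pos: [607.3, 179.6, 121.6]
eef_rot: [1.912, 0.52, -1.928]
force: [1.6, 0.8, -1.2]
finger_gap: 60.2
```

```bash
python3 - <<'E'
from plan import *
s=st();M=Rn.from_rotvec(s['eef_rot']).as_matrix();zd=M[:2,2]
c=s['ee_pos'][:2]+57*zd;a=np.arctan2(-zd[1],-zd[0]);cr=w2r(*c);y0=a-RK[2];print(cr,np.degrees(y0))
for n in('side','scene'): see(n,'a13',[[c[0],c[1],a]])
xe=-54;f=.9;m=y0/2*f;c1=[xe,cr[1]+(xe-cr[0])*np.tan(m)]
path,cen=arc(cr,y0,c1,0,12);print(c1,cen)
P=[]
for q,yy in path:
    w=r2w(*q);a=yy+RK[2];P.append((w+57*np.array([np.cos(a),np.sin(a)]),a+np.pi))
for z in rows(P):print(*z)
E
```

```text
t 13.87 p [607.3 179.6 121.6] zdir [-0.862 -0.507  0.009] xdir [-0.007 -0.006 -1.   ] F [ 1.6  0.8 -1.2] gap 60.2 q6 2.8
[-15.24819591 291.66295731] 25.699233604185896
[-54, np.float64(283.73326384065973)] [-52.00575048 372.64091394]
2.0 2.8 2.2
3.8 6.3 4.4
5.6 9.8 6.5
7.2 13.3 8.6
8.6 17.0 10.8
9.9 20.6 12.9
11.1 24.4 15.1
12.2 28.1 17.2
13.1 31.9 19.3
13.9 35.8 21.5
14.5 39.6 23.6
15.0 43.5 25.8
```

View pics/a13_side.png

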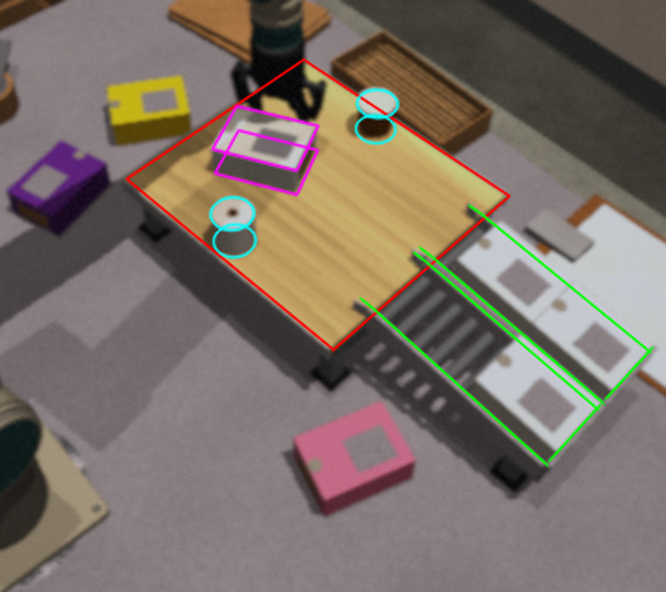

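View pics/a13_scene.png

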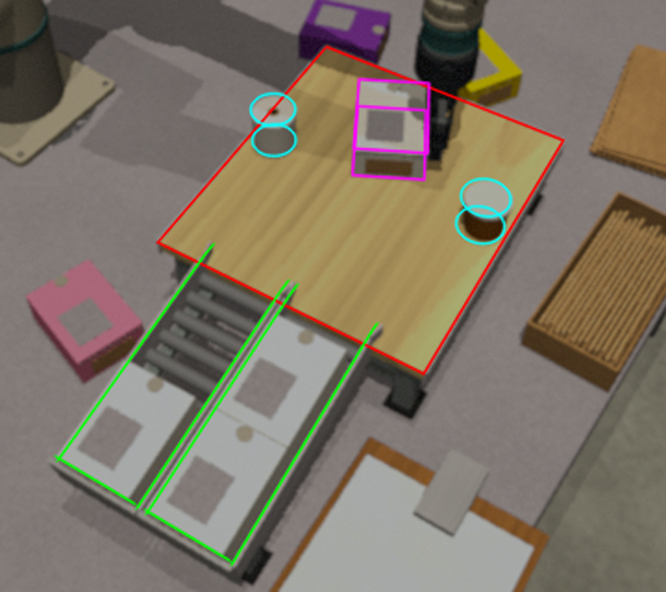

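```bash
python3 - <<'E'
from plan import *
s=st();M=Rn.from_rotvec(s['eef_rot']).as_matrix();zd=M[:2,2]
c=s['ee_pos'][:2]+57*zd;a=np.arctan2(-zd[1],-zd[0]);cr=w2r(*c);y0=a-RK[2]
xe=-63;y1=np.radians(10);m=(y0+y1)/2;c1=[xe,cr[1]+(xe-cr[0])*np.tan(m)]
path,cen=arc(cr,y0,c1,y1,13);print(c1,cen)
P=[]
for q,yy in path:
    w=r2w(*q);a=yy+RK[2];P.append((w+57*np.array([np.cos(a),np.sin(a)]),a+np.pi))
for z in rows(P):print(*z)
E
```

```text
t 13.97 p [606.9 179.3 121.4] zdir [-0.861 -0.509  0.01 ] xdir [-0.008 -0.006 -1.   ] F [ 1.5 -1.1 -0.2] gap 59.9 q6 2.8
[-63, np.float64(276.07333460564195)] [-94.47641211 454.58493837]
1.2 3.8 1.2
2.3 7.7 2.4
3.3 11.6 3.6
4.2 15.5 4.9
5.0 19.5 6.1
5.8 23.4 7.3
6.4 27.4 8.5
7.0 31.4 9.7
7.5 35.4 10.9
7.9 39.4 12.1
8.3 43.4 13.3
8.5 47.4 14.6
8.7 51.4 15.8
```

{"name": "carry_out", "arguments": {
  "deltas": [
    {"dx": 0, "dy": 1.2, "dz": 3.8, "ax": 1.2, "ay": 0, "az": 0, "claw": 0.4},
    {"dx": 0, "dy": 2.3, "dz": 7.7, "ax": 2.4, "ay": 0, "az": 0, "claw": 0.4},
    {"dx": 0, "dy": 3.3, "dz": 11.6, "ax": 3.6, "ay": 0, "az": 0, "claw": 0.4},
    {"dx": 0, "dy": 4.2, "dz": 15.5, "ax": 4.9, "ay": 0, "az": 0, "claw": 0.4},
    {"dx": 0, "dy": 5, "dz": 19.5, "ax": 6.1, "ay": 0, "az": 0, "claw": 0.4},
    {"dx": 0, "dy": 5.8, "dz": 23.4, "ax": 7.3, "ay": 0, "az": 0, "claw": 0.4},
    {"dx": 0, "dy": 6.4, "dz": 27.4, "ax": 8.5, "ay": 0, "az": 0, "claw": 0.4},
    {"dx": 0, "dy": 7, "dz": 31.4, "ax": 9.7, "ay": 0, "az": 0, "claw": 0.4},
    {"dx": 0, "dy": 7.5, "dz": 35.4, "ax": 10.9, "ay": 0, "az": 0, "claw": 0.4},
    {"dx": 0, "dy": 7.9, "dz": 39.4, "ax": 12.1, "ay": 0, "az": 0, "claw": 0.4},
    {"dx": 0, "dy": 8.3, "dz": 43.4, "ax": 13.3, "ay": 0, "az": 0, "claw": 0.4},
    {"dx": 0, "dy": 8.5, "dz": 47.4, "ax": 14.6, "ay": 0, "az": 0, "claw": 0.4},
    {"dx": 0, "dy": 8.7, "dz": 51.4, "ax": 15.8, "ay": 0, "az": 0, "claw": 0.4},
    {"dx": 0, "dy": 8.7, "dz": 51.4, "ax": 15.8, "ay": 0, "az": 0, "claw": 0.4}
  ]
}}

```text
time: 15.13
ee_pos: [565.6, 145.1, 121.5]
eef_rot: [2.072, 0.262, -2.094]
force: [1.7, 0.5, 0.5]
finger_gap: 59.9
```

```bash
python3 - <<'E'
from plan import *
s=st();M=Rn.from_rotvec(s['eef_rot']).as_matrix();zd=M[:2,2]
c=s['ee_pos'][:2]+57*zd;a=np.arctan2(-zd[1],-zd[0]);cr=w2r(*c);y0=a-RK[2];print(cr,np.degrees(y0),c,a)
for n in('side','scene'): see(n,'a14',[[c[0],c[1],a]])
# approach pose behind
u=np.array([-np.sin(a),np.cos(a)])
P=[(c+u*(62.5+11+13),a-np.pi/2)];print(P,rows(P))
E
```

```text
t 15.13 p [565.6 145.1 121.5] zdir [-0.967 -0.253  0.011] xdir [-0.01  -0.007 -1.   ] F [1.7 0.5 0.5] gap 59.9 q6 3.03
[-64.4784783  275.71561088] 9.872835009163039 [510.49678743 130.65983613] 0.25601347741605956
[(array([488.59273983, 214.34055493]), np.float64(-1.314782849378837))] [(np.float64(-86.4), np.float64(56.9), np.float64(-89.9))]
```

View pics/a14_side.png

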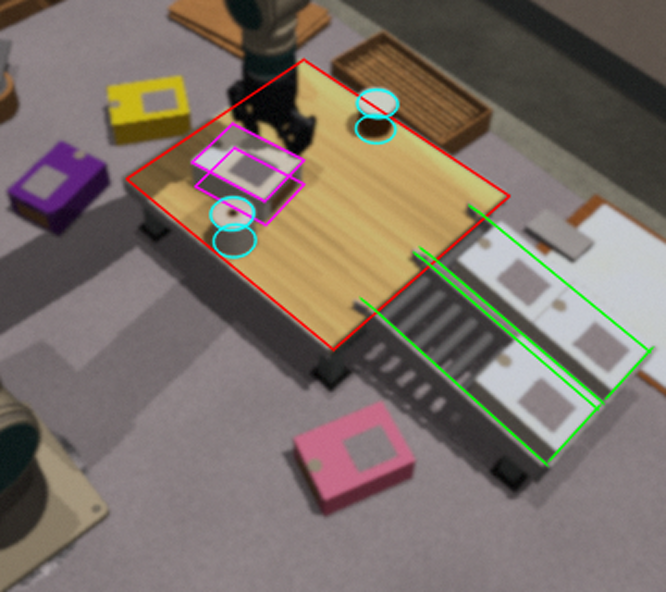

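View pics/a14_scene.png

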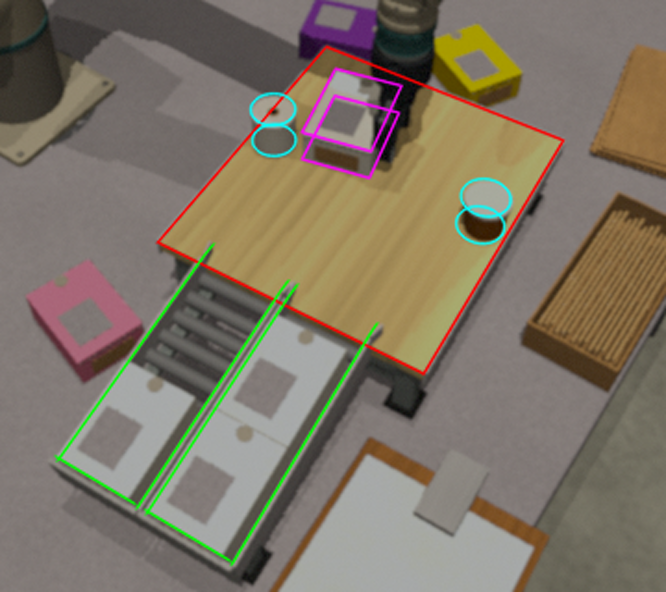

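{"name": "carry_out", "arguments": {
  "deltas": [
    {"dx": 0, "dy": 0, "dz": -12, "ax": 0, "ay": 0, "az": 0, "claw": 0.4},
    {"dx": -30, "dy": 0, "dz": -15, "ax": 0, "ay": 0, "az": 0, "claw": 0.4},
    {"dx": -65, "dy": 0, "dz": -15, "ax": -2, "ay": 0, "az": 0, "claw": 0.4},
    {"dx": -80, "dy": -10, "dz": -10, "ax": -9, "ay": 0, "az": 0, "claw": 0.4},
    {"dx": -80, "dy": -20, "dz": 0, "ax": -16, "ay": 0, "az": 0, "claw": 0.4},
    {"dx": -80, "dy": -30, "dz": 10, "ax": -23, "ay": 0, "az": 0, "claw": 0.4},
    {"dx": -80, "dy": -40, "dz": 20, "ax": -30, "ay": 0, "az": 0, "claw": 0.4},
    {"dx": -80, "dy": -50, "dz": 30, "ax": -37, "ay": 0, "az": 0, "claw": 0.4},
    {"dx": -80, "dy": -60, "dz": 40, "ax": -44, "ay": 0, "az": 0, "claw": 0.4},
    {"dx": -80, "dy": -70, "dz": 48, "ax": -51, "ay": 0, "az": 0, "claw": 0.4},
    {"dx": -80, "dy": -80, "dz": 57, "ax": -58, "ay": 0, "az": 0, "claw": 0.4},
    {"dx": -80, "dy": -86, "dz": 57, "ax": -65, "ay": 0, "az": 0, "claw": 0.4},
    {"dx": -80, "dy": -86, "dz": 57, "ax": -72, "ay": 0, "az": 0, "claw": 0.4},
    {"dx": -80, "dy": -86, "dz": 57, "ax": -79, "ay": 0, "az": 0, "claw": 0.4},
    {"dx": -80, "dy": -86, "dz": 57, "ax": -86, "ay": 0, "az": 0, "claw": 0.4},
    {"dx": -80, "dy": -86, "dz": 57, "ax": -90, "ay": 0, "az": 0, "claw": 0.4},
    {"dx": -80, "dy": -86, "dz": 57, "ax": -90, "ay": 0, "az": 0, "claw": 0.4},
    {"dx": -80, "dy": -86, "dz": 57, "ax": -90, "ay": 0, "az": 0, "claw": 0.4}
  ]
}}

```text
time: 16.73
ee_pos: [488.2, 214.1, 200.6]
eef_rot: [1.008, 1.325, -1.032]
force: [0.4, -0.2, 0.9]
finger_gap: 59.9
```

```bash
python3 - <<'E'
from plan import *
s=st();print(w2r(*s['ee_pos'][:2]))
see('wrist','a15',[[510.5,130.7,.256]])
E
```

```text
t 16.73 p [488.2 214.1 200.6] zdir [ 0.253 -0.967  0.004] xdir [-0.013 -0.008 -1.   ] F [ 0.4 -0.2  0.9] gap 59.9 q6 1.61
[-79.70065732 360.77057769]
```

View pics/a15_wrist.png

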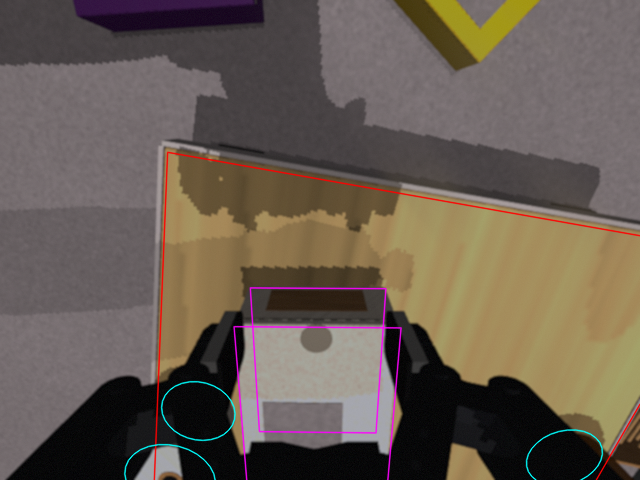

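```bash
python3 - <<'E'
from plan import *
s=r.read_state()
cr=w2r(510.5,130.7);y0=np.arctan2(.253,.967)-RK[2]
c1=[-56.5,190];
path,cen=arc(cr,y0,c1,0,12);print(cr,np.degrees(y0),cen)
for i in range(1,5): path.append((np.array([-56.5,190-7*i]),0))
P=[]
for q,yy in path:
    w=r2w(*q);a=yy+RK[2];P.append((w+73.5*np.array([-np.sin(a),np.cos(a)]),a-np.pi/2))
for z in rows(P):print(*z)
E
```

```text
[-64.47191919 275.75536556] 9.86621341685774 [-557.25946273  186.69703628]
1.2 20.0 0.8
2.2 27.2 1.6
3.0 34.5 2.5
3.8 41.7 3.3
4.4 48.9 4.1
4.9 56.2 4.9
5.4 63.4 5.7
5.7 70.7 6.6
5.9 78.0 7.4
6.0 85.2 8.2
6.0 92.5 9.0
6.0 99.8 9.9
4.8 106.7 9.9
3.6 113.6 9.9
2.4 120.5 9.9
1.2 127.4 9.9
```

{"name": "carry_out", "arguments": {
  "deltas": [
    {"dx": 25, "dy": 0, "dz": 0, "ax": 0, "ay": 0, "az": 0, "claw": 0.4},
    {"dx": 50, "dy": 0, "dz": 0, "ax": 0, "ay": 0, "az": 0, "claw": 0.4},
    {"dx": 65, "dy": 0, "dz": 0, "ax": 0, "ay": 0, "az": 0, "claw": 0.4},
    {"dx": 65, "dy": 0, "dz": 6, "ax": 0, "ay": 0, "az": 0, "claw": 0.4},
    {"dx": 65, "dy": 0.5, "dz": 13, "ax": 0, "ay": 0, "az": 0, "claw": 0.4},
    {"dx": 65, "dy": 1.2, "dz": 20, "ax": 0.8, "ay": 0, "az": 0, "claw": 0.4},
    {"dx": 65, "dy": 2.2, "dz": 27.2, "ax": 1.6, "ay": 0, "az": 0, "claw": 0.4},
    {"dx": 65, "dy": 3, "dz": 34.5, "ax": 2.5, "ay": 0, "az": 0, "claw": 0.4},
    {"dx": 65, "dy": 3.8, "dz": 41.7, "ax": 3.3, "ay": 0, "az": 0, "claw": 0.4},
    {"dx": 65, "dy": 4.4, "dz": 48.9, "ax": 4.1, "ay": 0, "az": 0, "claw": 0.4},
    {"dx": 65, "dy": 4.9, "dz": 56.2, "ax": 4.9, "ay": 0, "az": 0, "claw": 0.4},
    {"dx": 65, "dy": 4.9, "dz": 56.2, "ax": 4.9, "ay": 0, "az": 0, "claw": 0.4}
  ]
}}

```text
time: 17.78
ee_pos: [507.8, 158.9, 136.6]
eef_rot: [1.073, 1.286, -1.097]
force: [-0.6, -0.8, -0.4]
finger_gap: 59.7
```

```bash
python3 - <<'E'
from plan import *
s=st();M=Rn.from_rotvec(s['eef_rot']).as_matrix();zd=M[:2,2]
c=s['ee_pos'][:2]+73.5*zd;a=np.arctan2(zd[1],zd[0])+np.pi/2;cr=w2r(*c);y0=a-RK[2];print(cr,np.degrees(y0),c,a)
for n in('side','scene'): see(n,'a16',[[c[0],c[1],a]])
path,cen=arc(cr,y0,[-57,180],0,8);print(cen)
for i in range(1,10): path.append((np.array([-57,180-7.5*i]),0))
P=[]
for q,yy in path:
    w=r2w(*q);a=yy+RK[2];P.append((w+73.5*np.array([-np.sin(a),np.cos(a)]),a-np.pi/2))
for z in rows(P):print(*z)
E
```

```text
t 17.78 p [507.8 158.9 136.6] zdir [ 0.167 -0.986  0.007] xdir [-0.011 -0.009 -1.   ] F [-0.6 -0.8 -0.4] gap 59.7 q6 1.59
[-58.64773127 230.86778129] 4.814529934322231 [520.05650411  86.45647374] 0.16772939928974928
[-662.82457972  185.83644474]
1.6 7.2 0.7
2.2 13.6 1.3
2.7 20.0 1.9
3.2 26.3 2.5
3.6 32.7 3.1
3.9 39.1 3.7
4.2 45.5 4.3
4.4 51.9 4.9
3.8 59.4 4.9
3.1 66.9 4.9
2.5 74.3 4.9
1.8 81.8 4.9
1.2 89.3 4.9
0.6 96.8 4.9
-0.1 104.2 4.9
-0.7 111.7 4.9
-1.3 119.2 4.9
```

View pics/a16_side.png

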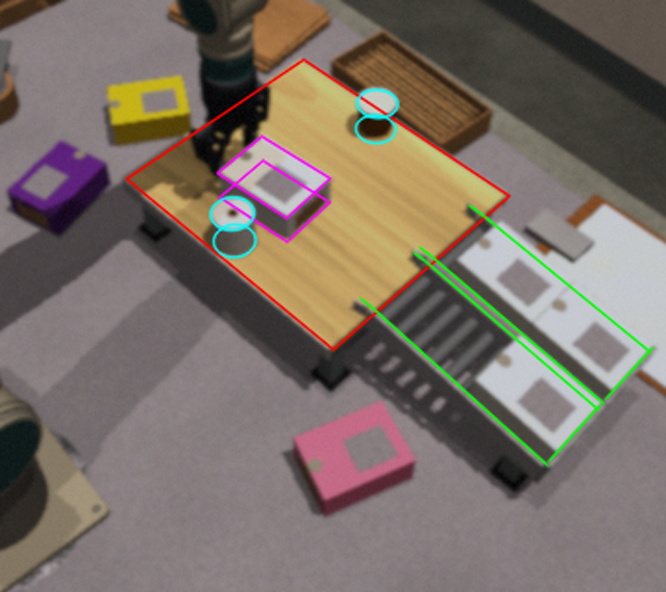

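View pics/a16_scene.png

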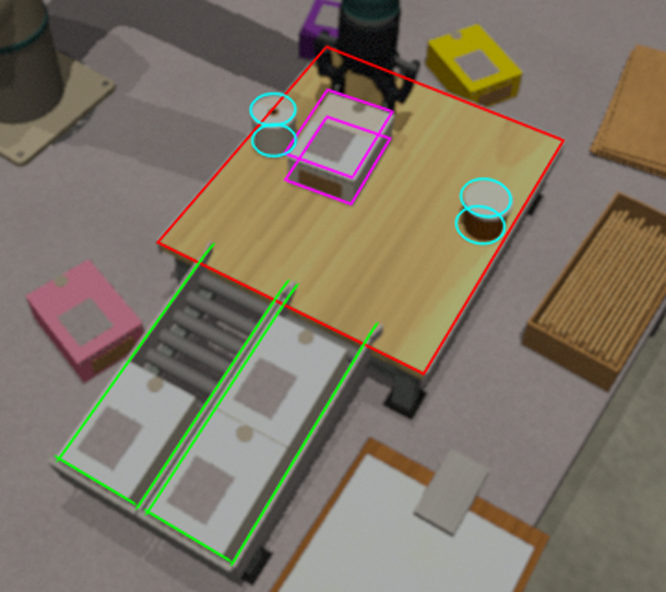

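{"name": "carry_out", "arguments": {
  "deltas": [
    {"dx": 1, "dy": 1.6, "dz": 7.2, "ax": 0.7, "ay": 0, "az": 0, "claw": 0.4},
    {"dx": 1, "dy": 2.2, "dz": 13.6, "ax": 1.3, "ay": 0, "az": 0, "claw": 0.4},
    {"dx": 1, "dy": 2.7, "dz": 20, "ax": 1.9, "ay": 0, "az": 0, "claw": 0.4},
    {"dx": 1, "dy": 3.2, "dz": 26.3, "ax": 2.5, "ay": 0, "az": 0, "claw": 0.4},
    {"dx": 1, "dy": 3.6, "dz": 32.7, "ax": 3.1, "ay": 0, "az": 0, "claw": 0.4},
    {"dx": 1, "dy": 3.9, "dz": 39.1, "ax": 3.7, "ay": 0, "az": 0, "claw": 0.4},
    {"dx": 1, "dy": 4.2, "dz": 45.5, "ax": 4.3, "ay": 0, "az": 0, "claw": 0.4},
    {"dx": 1, "dy": 4.4, "dz": 51.9, "ax": 4.9, "ay": 0, "az": 0, "claw": 0.4},
    {"dx": 1, "dy": 3.8, "dz": 59.4, "ax": 4.9, "ay": 0, "az": 0, "claw": 0.4},
    {"dx": 1, "dy": 3.1, "dz": 66.9, "ax": 4.9, "ay": 0, "az": 0, "claw": 0.4},
    {"dx": 1, "dy": 2.5, "dz": 74.3, "ax": 4.9, "ay": 0, "az": 0, "claw": 0.4},
    {"dx": 1, "dy": 1.8, "dz": 81.8, "ax": 4.9, "ay": 0, "az": 0, "claw": 0.4},
    {"dx": 1, "dy": 1.2, "dz": 89.3, "ax": 4.9, "ay": 0, "az": 0, "claw": 0.4},
    {"dx": 1, "dy": 0.6, "dz": 96.8, "ax": 4.9, "ay": 0, "az": 0, "claw": 0.4},
    {"dx": 1, "dy": 0, "dz": 104.2, "ax": 4.9, "ay": 0, "az": 0, "claw": 0.4},
    {"dx": 1, "dy": -0.7, "dz": 111.7, "ax": 4.9, "ay": 0, "az": 0, "claw": 0.4},
    {"dx": 1, "dy": -1.3, "dz": 119.2, "ax": 4.9, "ay": 0, "az": 0, "claw": 0.4},
    {"dx": 1, "dy": -2.4, "dz": 132, "ax": 4.9, "ay": 0, "az": 0, "claw": 0.4},
    {"dx": 1, "dy": -2.4, "dz": 132, "ax": 4.9, "ay": 0, "az": 0, "claw": 0.4}
  ]
}}

```text
time: 19.47
ee_pos: [527.1, 26.7, 136.1]
eef_rot: [1.135, 1.248, -1.163]
force: [1.0, -0.8, -0.5]
finger_gap: 59.8
```

```bash
python3 - <<'E'
from plan import *
s=st();M=Rn.from_rotvec(s['eef_rot']).as_matrix();zd=M[:2,2]
c=s['ee_pos'][:2]+73.5*zd;a=np.arctan2(zd[1],zd[0])+np.pi/2;cr=w2r(*c);print(cr,np.degrees(a-RK[2]))
see('side','a17',[[c[0],c[1],a]])
c=cap('scene');im=cv2.cvtColor(c['img'],cv2.COLOR_RGB2BGR)[180:300,220:360]
cv2.imwrite('pics/a17c.png',cv2.resize(im,None,fx=5,fy=5,interpolation=cv2.INTER_CUBIC))
E
```

```text
t 19.47 p [527.1  26.7 136.1] zdir [ 0.082 -0.997  0.01 ] xdir [-0.012 -0.011 -1.   ] F [ 1.  -0.8 -0.5] gap 59.8 q6 1.42
[-56.72440256  97.21685631] -0.11073459814407093
```

View pics/a17c.png

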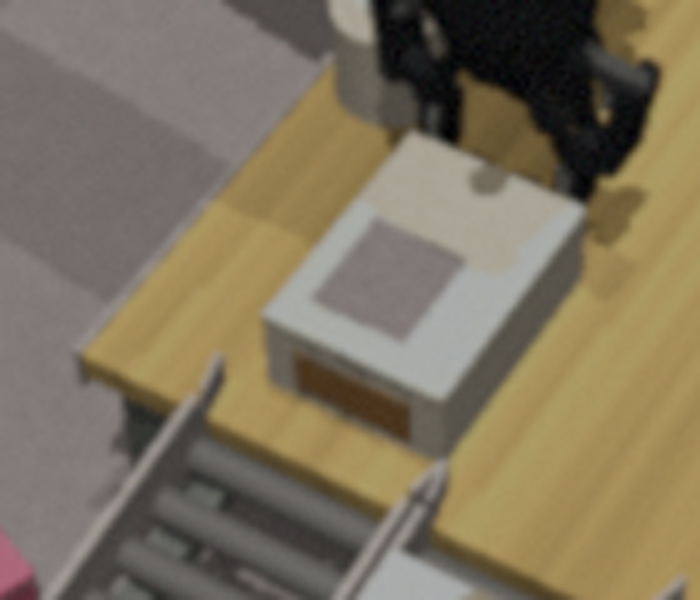

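View pics/a17_side.png

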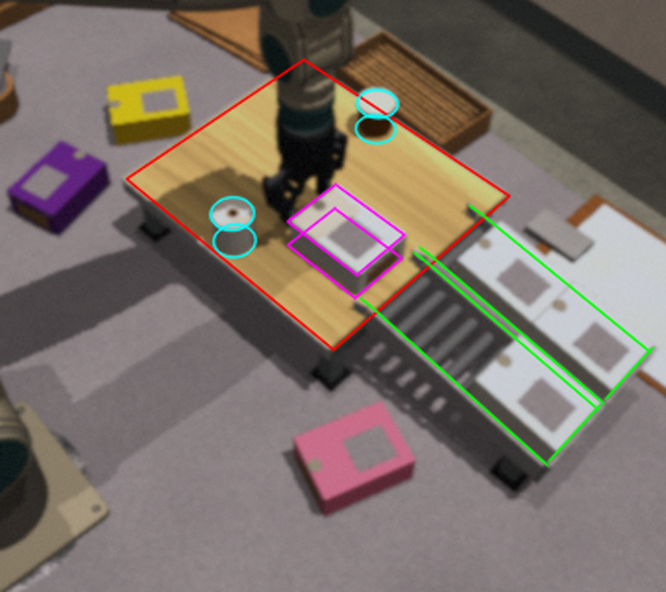

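{"name": "carry_out", "arguments": {
  "deltas": [
    {"dx": 0, "dy": -0.5, "dz": 6, "ax": 0, "ay": 0, "az": 0, "claw": 0.4},
    {"dx": 0, "dy": -0.5, "dz": 13, "ax": 0, "ay": 0, "az": 0, "claw": 0.4},
    {"dx": 0, "dy": -1, "dz": 20, "ax": 0, "ay": 0, "az": 0, "claw": 0.4},
    {"dx": 0, "dy": -1, "dz": 28, "ax": 0, "ay": 0, "az": 0, "claw": 0.4},
    {"dx": 0, "dy": -1, "dz": 36, "ax": 0, "ay": 0, "az": 0, "claw": 0.4},
    {"dx": 0, "dy": -1, "dz": 44, "ax": 0, "ay": 0, "az": 0, "claw": 0.4},
    {"dx": 0, "dy": -1, "dz": 52, "ax": 0, "ay": 0, "az": 0, "claw": 0.4},
    {"dx": 0, "dy": -1, "dz": 60, "ax": 0, "ay": 0, "az": 0, "claw": 0.4},
    {"dx": 0, "dy": -1, "dz": 68, "ax": 0, "ay": 0, "az": 0, "claw": 0.4},
    {"dx": 0, "dy": -1, "dz": 76, "ax": 0, "ay": 0, "az": 0, "claw": 0.4},
    {"dx": 0, "dy": -1, "dz": 82, "ax": 0, "ay": 0, "az": 0, "claw": 0.4},
    {"dx": 0, "dy": -1, "dz": 82, "ax": 0, "ay": 0, "az": 0, "claw": 0.4}
  ]
}}

```text
time: 20.57
ee_pos: [533.2, -55.4, 137.1]
eef_rot: [1.136, 1.247, -1.163]
force: [1.2, -0.4, 0.3]
finger_gap: 59.4
```

```bash
python3 - <<'E'
from plan import *
s=st();print(w2r(*s['ee_pos'][:2]))
c=cap('scene');im=cv2.cvtColor(c['img'],cv2.COLOR_RGB2BGR)[190:310,200:340]
cv2.imwrite('pics/a18.png',cv2.resize(im,None,fx=5,fy=5,interpolation=cv2.INTER_CUBIC))
E
```

```text
t 20.57 p [533.2 -55.4 137.1] zdir [ 0.081 -0.997  0.01 ] xdir [-0.011 -0.011 -1.   ] F [ 1.2 -0.4  0.3] gap 59.4 q6 1.27
[-57.40099743  88.40973256]
```

View pics/a18.png

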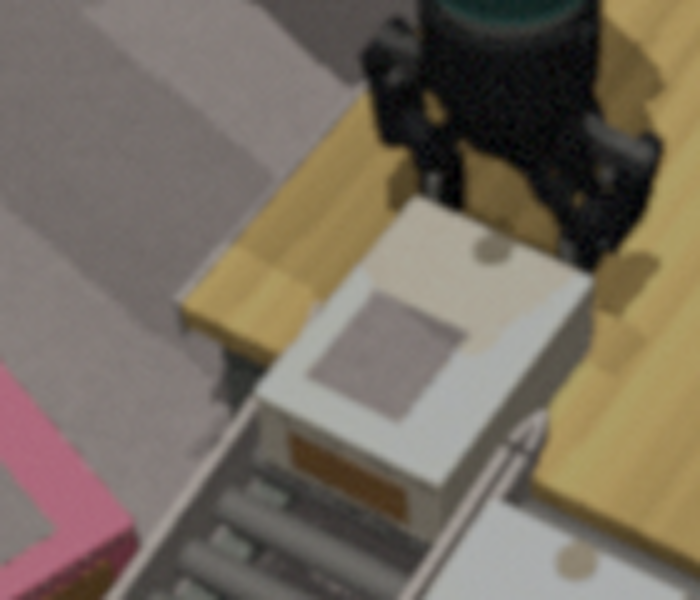

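Same as with the first carton; push on over the edge.

{"name": "carry_out", "arguments": {
  "deltas": [
    {"dx": 0, "dy": 0, "dz": 6, "ax": 0, "ay": 0, "az": 0, "claw": 0.4},
    {"dx": 0, "dy": 0, "dz": 13, "ax": 0, "ay": 0, "az": 0, "claw": 0.4},
    {"dx": 0, "dy": 0, "dz": 20, "ax": 0, "ay": 0, "az": 0, "claw": 0.4},
    {"dx": 0, "dy": 0, "dz": 28, "ax": 0, "ay": 0, "az": 0, "claw": 0.4},
    {"dx": 0, "dy": 0, "dz": 36, "ax": 0, "ay": 0, "az": 0, "claw": 0.4},
    {"dx": 0, "dy": 0, "dz": 44, "ax": 0, "ay": 0, "az": 0, "claw": 0.4},
    {"dx": 0, "dy": 0, "dz": 52, "ax": 0, "ay": 0, "az": 0, "claw": 0.4},
    {"dx": 0, "dy": 0, "dz": 60, "ax": 0, "ay": 0, "az": 0, "claw": 0.4},
    {"dx": 0, "dy": 0, "dz": 67, "ax": 0, "ay": 0, "az": 0, "claw": 0.4},
    {"dx": 0, "dy": 0, "dz": 73, "ax": 0, "ay": 0, "az": 0, "claw": 0.4},
    {"dx": 0, "dy": 0, "dz": 78, "ax": 0, "ay": 0, "az": 0, "claw": 0.4},
    {"dx": 0, "dy": 0, "dz": 83, "ax": 0, "ay": 0, "az": 0, "claw": 0.4},
    {"dx": 0, "dy": 0, "dz": 88, "ax": 0, "ay": 0, "az": 0, "claw": 0.4},
    {"dx": 0, "dy": 0, "dz": 93, "ax": 0, "ay": 0, "az": 0, "claw": 0.4},
    {"dx": 0, "dy": 0, "dz": 93, "ax": 0, "ay": 0, "az": 0, "claw": 0.4}
  ]
}}

```text
time: 21.87
ee_pos: [541.0, -148.6, 138.2]
eef_rot: [1.136, 1.246, -1.163]
force: [0.4, 0.3, -0.2]
finger_gap: 60.1
```

{"name": "carry_out", "arguments": {
  "deltas": [
    {"dx": -30, "dy": 0, "dz": -10, "ax": 0, "ay": 0, "az": 0, "claw": 0.4},
    {"dx": -65, "dy": 0, "dz": -30, "ax": 0, "ay": 0, "az": 0, "claw": 0.4},
    {"dx": -85, "dy": 0, "dz": -60, "ax": 0, "ay": 0, "az": 0, "claw": 0.4},
    {"dx": -85, "dy": 0, "dz": -90, "ax": 0, "ay": 0, "az": 0, "claw": 0.4},
    {"dx": -85, "dy": 0, "dz": -120, "ax": 0, "ay": 0, "az": 0, "claw": 0.4},
    {"dx": -85, "dy": 0, "dz": -120, "ax": 0, "ay": 0, "az": 0, "claw": 0.4},
    {"dx": -85, "dy": 0, "dz": -120, "ax": 0, "ay": 0, "az": 0, "claw": 0.4},
    {"dx": -85, "dy": 0, "dz": -120, "ax": 0, "ay": 0, "az": 0, "claw": 0.4},
    {"dx": -85, "dy": 0, "dz": -120, "ax": 0, "ay": 0, "az": 0, "claw": 0.4},
    {"dx": -85, "dy": 0, "dz": -120, "ax": 0, "ay": 0, "az": 0, "claw": 0.4},
    {"dx": -85, "dy": 0, "dz": -120, "ax": 0, "ay": 0, "az": 0, "claw": 0.4},
    {"dx": -85, "dy": 0, "dz": -120, "ax": 0, "ay": 0, "az": 0, "claw": 0.4},
    {"dx": -85, "dy": 0, "dz": -120, "ax": 0, "ay": 0, "az": 0, "claw": 0.4},
    {"dx": -85, "dy": 0, "dz": -120, "ax": 0, "ay": 0, "az": 0, "claw": 0.4}
  ]
}}

```text
time: 23.03
ee_pos: [532.3, -28.3, 221.8]
eef_rot: [1.137, 1.246, -1.164]
force: [0.4, -0.2, 0.2]
finger_gap: 59.8
```

```bash
python3 - <<'E'
from plan import *
st()
C={n:see(n,'a19') for n in('side','scene')}
im=C['scene']['img'][240:410,170:330,::-1];cv2.imwrite('pics/a19c.png',cv2.resize(im,None,fx=3.5,fy=3.5,interpolation=cv2.INTER_CUBIC))
E
```

```text
t 23.03 p [532.3 -28.3 221.8] zdir [ 0.08  -0.997  0.011] xdir [-0.011 -0.012 -1.   ] F [ 0.4 -0.2  0.2] gap 59.8 q6 1.32
```

View pics/a19_side.png

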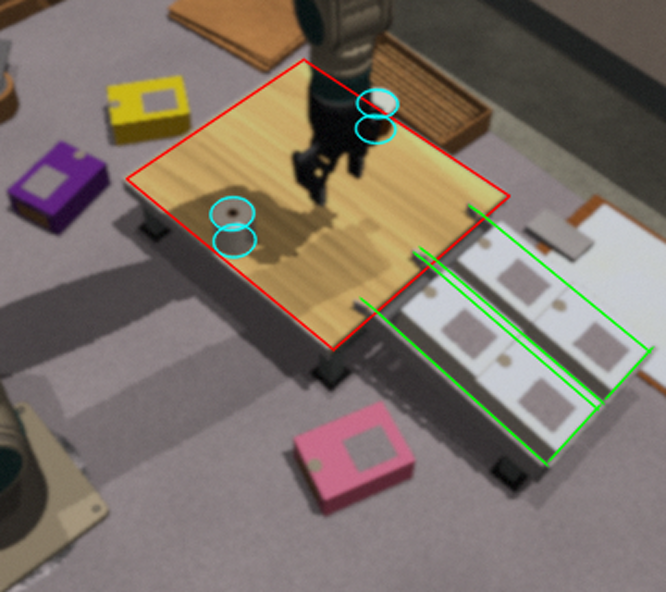

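View pics/a19_scene.png

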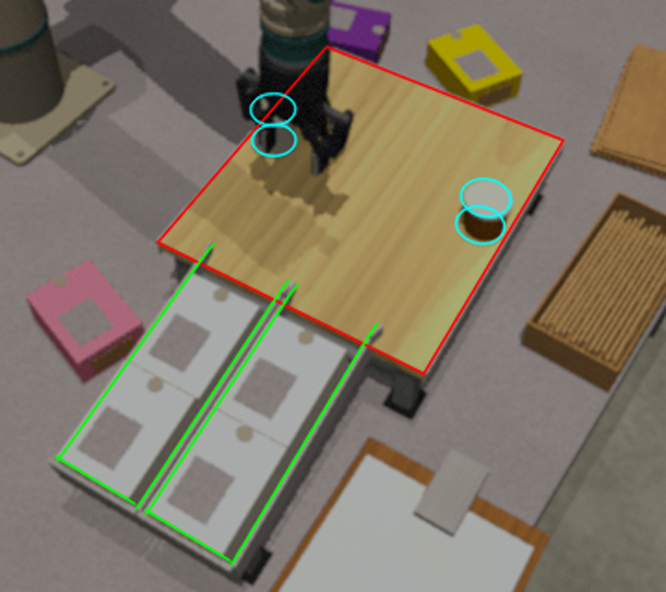

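View pics/a19c.png

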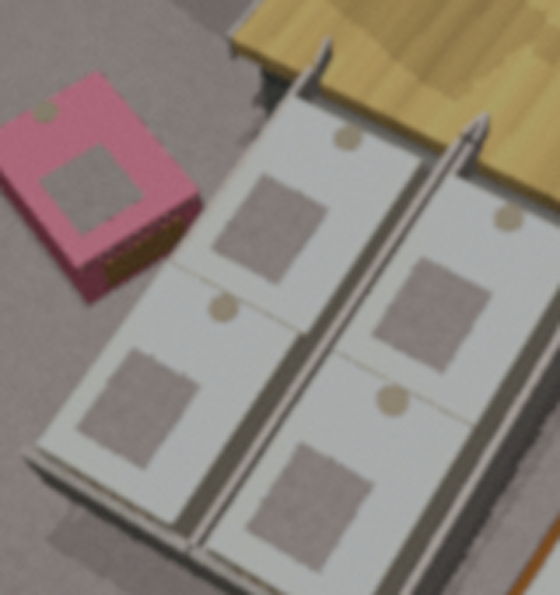

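{"name": "carry_out", "arguments": {
  "deltas": [
    {"dx": 0, "dy": 0, "dz": 0, "ax": 0, "ay": 0, "az": 0, "claw": 0.4},
    {"dx": 0, "dy": 0, "dz": 0, "ax": 0, "ay": 0, "az": 0, "claw": 0.4},
    {"dx": 0, "dy": 0, "dz": 0, "ax": 0, "ay": 0, "az": 0, "claw": 0.4},
    {"dx": 0, "dy": 0, "dz": 0, "ax": 0, "ay": 0, "az": 0, "claw": 0.4},
    {"dx": 0, "dy": 0, "dz": 0, "ax": 0, "ay": 0, "az": 0, "claw": 0.4},
    {"dx": 0, "dy": 0, "dz": 0, "ax": 0, "ay": 0, "az": 0, "claw": 0.4},
    {"dx": 0, "dy": 0, "dz": 0, "ax": 0, "ay": 0, "az": 0, "claw": 0.4},
    {"dx": 0, "dy": 0, "dz": 0, "ax": 0, "ay": 0, "az": 0, "claw": 0.4}
  ]
}}

```text
time: 23.8
ee_pos: [532.3, -28.1, 221.9]
eef_rot: [1.137, 1.246, -1.164]
force: [0.8, -0.1, -0.1]
finger_gap: 59.9
```

```bash
python3 - <<'E'
from plan import *
a=cap('scene')['img'];b=cv2.imread('pics/a19c.png')
im=cv2.resize(a[240:410,170:330,::-1],None,fx=3.5,fy=3.5,interpolation=cv2.INTER_CUBIC)
print('mean abs diff',np.abs(im.astype(int)-b).mean(), np.abs(im.astype(int)-b)[80:500,50:400].max())
c=eyes.capture('scene')
tl=np.tan(np.radians(8))
# observed top corners of front carton (crop px/3.5+offset): front-left (38,445), front-right (178,525); rear carton rear corners (290,97),(422,158)
for u,v,y in((38,445,-275),(178,525,-275),(290,97,-25),(422,158,-25)):
    for _ in range(5):
        z=114+y*tl+50/np.cos(np.radians(8)); p=back(c,u/3.5+170,v/3.5+240,z); y=w2r(*p[:2])[1]
    print(w2r(*p[:2]).round(1),z.round(1))
print(order.finish_job())
E
```

```text
mean abs diff 0.8177130852340936 11
[ -98.5 -287.2] 124.1
[  -5.  -285.5] 124.4
[-96.9 -42.8] 158.5
[ -5.1 -40.1] 158.9
the job is handed in; nothing more can be done
None
```

I pushed both white cartons into the empty lane and handed the job in after about 24 s of the 72 s allowed. No verdict was reported.

I turned each carton with the half-open fingers against its long side. Then I pushed it from its rear end over the shelf edge, and it rolled down on its own.

**Cartons:** In the last pictures one lies at the front stop and the other directly behind it, lengthwise and flat, just like the pair in the full lane. Two pictures about 0.8 s apart showed no movement.

**Neighbours:** The full-lane cartons and the pot stayed on their original outlines. The till roll did too in the side view, but the arm hid it in the last scene picture.

**One disagreement:** A rough corner measurement put both cartons about 6 to 7 mm to the +x side of the lane centre. That is slightly more than the guides allow, so part of it is measuring error. It is still inside the 15 mm tolerance.

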